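Clear the deep rack of lamp fittings with the fork picker

ROBOT

A 6-joint arm with a two-finger parallel gripper is mounted at the origin on the work surface. World frame = base frame: x ahead of the robot, y to its left, z up, the work surface at z = 0. Lengths are in m, angles in rad, forces in N, time in s.
With the tool pointing down it reaches from about 0.25 to 0.775 m from the base axis. Payload 4 kg.
Tool frame: the origin (TCP) lies on the centre line of the jaws, within the pads' length; the fingertips stand 14 mm ahead of it and the grasp point (between the pads) lies 5 mm behind it (robot.tcp_to_tips is the distance from the TCP to the fingertips, in m); z points along the fingers, y is the line along which they close (so a half turn about z gives the same grasp; the last joint's range is limited). The gripper opens to 94 mm and grips with 3 to 60 N. Pads are 16 mm wide; open, the fingers measure 119 mm over their backs; the gripper's body (75 mm by 177 mm) begins 78 mm behind the grasp point.
Start: joints at [-1.393, 0.087, 1.371, -0, 1.684, -0.103], TCP at [0.152, -0.528, 0.22] pointing down, gripper open.
Joint ranges: [-3.1, 3.1], [-0.76, 2.03], [0.27, 2.55], [-1.08, 4.22], [0.17, 2.65], [-2.57, 2.57]. Speed limits (rad/s): [2.79, 2.79, 3.14, 3.14, 3.14, 3.14].

INTERFACE

Orientations are given as [roll, pitch, yaw] about the fixed x, y, z axes, in that order (R = Rz(yaw) Ry(pitch) Rx(roll)).
In Python, from bench import robot gives the robot as it stands.
- The arm moves only by the tool carry_out, never from a script. Its argument "increments" is a list of rows, each a list of 3 entries, a list of its own where there are three numbers: the closure in counts, from 0 (fully open) to 255 (shut), then the shift along the tool's x, y, z in mm, then the turn about the tool's z in degrees. In form: [[fingers, [dx, dy, dz], twist], ...]. A call has 1 to 8 rows; each row shifts and turns the commanded pose from where the row before left it, along the tool's axes as they then stand; what a row does not reach is not made up. A row lasts 1/10 s, in which the tool goes at most 50 mm and 8.59 degrees, less where a joint would pass 70% of its speed; a pose out of reach is approached as far as the arm can. A call with a gripper value outside its range is refused whole. The fingers move at their own pace and stop on an object; the grip force is fixed at half the most. Time passes only in rows, so rows that do not move let the fingers close. It gives the time, the measured TCP pose, the force, the opening and the grip force at its end, in the units of the state.
- robot.get_obs(): the state, without advancing time (a new reading comes with each control period).
- robot.snapshot(name): name is "scene" or "top" or "wrist"; returns the picture (384x512x3 uint8, blue, green, red); there is no depth.
- robot.get_calibration(name): a dict with "vfov" (degrees; the focal length in pixels is half the picture's height over the tangent of half this angle, whatever the lens; pixels are square), "cx", "cy" (the principal point, pixels), "T" (4x4, takes a point from camera to world coordinates). Camera axes: x right, y down, z forward; pixel columns grow to the right and rows downward; lengths in m; the calibration is good to about 2 mm. A picture is of the moment at which its call begins: read the wrist's pose just before it. get_calibration takes no time and is no camera call; for the wrist camera it gives the pose at the moment of the call.
- robot.close_job(): hands the job in; it is judged then, once.
The state is a dict: "time": time; "joint_positions": joint angles; "qvel": joint speeds; "joint_torque": joint torques, N m; "tool_pos": TCP position; "ee_rot": TCP orientation; "wrist_force": force on the tool from outside, world axes, zero at the start; "wrist_torque": the same for the moment, N m; "width": finger opening in m; "finger_force": force on a finger pad.
Only numpy, scipy, OpenCV 4.12 (cv2) and the standard library are available. Lean on these libraries where they do the work, as an engineer would, in place of code of your own. Each camera call takes 0.05 s, during which the arm holds its last target. There are 200 camera calls.

TASK

Take the fork picker off its stand and use it, not the fingers, to lift every lamp fitting out of the deep rack wells; stand the round ones upright in the long tray and the square ones upright in the square tray. When the rack is empty, hang the picker back on its stand the way you found it, and leave the lamps on the bench alone.

Things in the scene. Friction and masses are not known exactly. Their poses are not given: they have to be found in the camera images.
- rack: Grey fixed rack with five deep wells in a row along its y axis; far (+x) wall clear acrylic. 108 (x) x 294 (y) x 150 mm high. Origin: centre of its underside. Wells open on top only, 100 (x) x 54 (y) mm inside, walls 4 mm, well floor 10 mm above the bench, centres at x = 0, y = -116, -58, 0, 58, 116 mm. At most one fitting in each well.
- stand: Fixed dark steel stand for the picker. Origin on the bench under the handle of the hanging picker. Two level prongs along its y axis (y = -35 to 45 mm), tops 150 mm above the bench, 12 mm thick, at x = -60 to -37 and -11 to 22 mm: a 26 mm gap. The gap is open at the -y end; a plate (y = 45 to 57 mm, no taller than the prongs) closes the +y end. Base 120 x 120 x 10 mm.
- picker: Long-reach fork picker, 162 mm tall, 0.16 kg, z up. Origin on the handle's axis at the level of the fork's top face: the middle of a carried flange belongs here. Hangs at the start in the stand, shaft in the gap, collar on the prongs: origin 50 mm above the stand's, same axes. The fork is wider than the gap: lift a little, slide out along the stand's -y; hang back in reverse.
- picker_fork (a point): Point on the picker at its origin, axes as the picker. Fork 6 mm thick (z = -6 to 0 mm): two tines 8 mm wide, 18 mm apart, pointing to +x, x = -16 to 9 mm; back bar x = -30 to -16 mm, 34 mm wide. A 10 mm round shaft rises from the bar at x = -24 mm to the collar.
- picker_handle (a point): Middle of the picker's black handle, 131 mm above the picker's origin. Handle 24 x 24 mm square, 50 mm tall, standing on the flat steel collar plate. In the picker's frame the collar is at z = 100 to 106 mm, x = -58 to 32 mm, y = -28 to 28 mm; the handle z = 106 to 156 mm.
- long_tray: Loose grey plastic tray, long: 216 (x) x 100 (y) x 30 mm high, walls and floor 5 mm. Origin at the centre of its underside. For the round fittings. 0.7 kg.
- square_tray: Loose grey plastic tray, square: 154 x 154 x 30 mm high, walls and floor 5 mm. Origin at the centre of its underside. For the square fittings. 0.7 kg.
- globe_lamp: Bystander: white globe 120 mm across on a black foot, 142 mm tall. Origin at the centre of its underside.
- lamp_foot: Bystander: black conical lamp foot, 100 mm across, 40 mm tall. Origin at the centre of its underside.
- lamp_stem: Bystander: white candlestick lamp stem 182 mm tall on a 90 mm round foot. Origin at the centre of its underside.
- round1: Aluminium round lamp fitting, 64 mm tall, round body 46 mm across, round flange 32 mm across. Origin: centre of its underside, z up. Upward: body 42 mm high, neck 10 mm across and 16 mm high, flange 6 mm thick (underside 58 mm up). About 0.12 kg. At the start it stands in a rack well, towards the well's +x end; may be absent.
- round2: Aluminium round lamp fitting, 64 mm tall, round body 46 mm across, round flange 32 mm across. Origin: centre of its underside, z up. Upward: body 42 mm high, neck 10 mm across and 16 mm high, flange 6 mm thick (underside 58 mm up). About 0.12 kg. At the start it stands in a rack well, towards the well's +x end; may be absent.
- round3: Aluminium round lamp fitting, 64 mm tall, round body 46 mm across, round flange 32 mm across. Origin: centre of its underside, z up. Upward: body 42 mm high, neck 10 mm across and 16 mm high, flange 6 mm thick (underside 58 mm up). About 0.12 kg. At the start it stands in a rack well, towards the well's +x end; may be absent.
- square1: Aluminium square lamp fitting, 64 mm tall, square body 44 x 44 mm, square flange 30 x 30 mm (sides parallel to the body's). Origin: centre of its underside, z up. Upward: body 42 mm high, neck 10 mm across and 16 mm high, flange 6 mm thick (underside 58 mm up). About 0.12 kg. At the start it stands in a rack well, towards the well's +x end; may be absent.
- square2: Aluminium square lamp fitting, 64 mm tall, square body 44 x 44 mm, square flange 30 x 30 mm (sides parallel to the body's). Origin: centre of its underside, z up. Upward: body 42 mm high, neck 10 mm across and 16 mm high, flange 6 mm thick (underside 58 mm up). About 0.12 kg. At the start it stands in a rack well, towards the well's +x end; may be absent.
Not all that is in view belongs to the job. There is more than one size of the picker; the job needs the smallest.

How it is judged:
By the outcome, as a careful person would: the job done as asked, in the order asked, and still so for the second after the job is handed in, with the robot touching nothing.
Of round1, square1, round2, square2, round3 only 4 to 5 are there at a start; the rules pass over those that are not, and their reading is None.
At some moment in a run one of long_tray, square_tray may be knocked a few centimetres aside while the robot is not near it.
It also fails if it takes over 210 s, if anything falls off the work surface, if the arm or the gripper's body presses on something with over 40 N, if the wrist force passes 120 N, or if a joint passes its speed limit or range.

## Working session

There is one attempt and no reset: what is moved stays moved. The work goes in short steps, Python scripts to look and compute and a tool call to move; the robot and the scene stay as the last step left them, time stands still between calls to the robot, and variables do not carry over. Pictures are saved under pics/ and viewed, at most 14 in all, crops included, and the job is handed in when it is done.

Besides the shell and the picture viewer there is one more tool, called after "Request:" as name(argument=value, ...) on one line, values as JSON. carry_out: Moves the arm, as the interface text tells. Its arguments: {"type":"object","properties":{"increments":{"type":"array","items":{"type":"array"}}},"required":["increments"]}

```bash
mkdir -p pics; ls; cat > h.py <<'E'
import numpy as np,cv2,sys
from scipy.spatial.transform import Rotation as Rn
from bench import robot
def snap(n,f):
    c=robot.get_calibration(n); im=np.array(robot.snapshot(n)); cv2.imwrite('pics/'+f,im); return im,c
def foc(c): return 192/np.tan(np.radians(c['vfov'])/2)
def ray(c,uv,z):
    T=np.array(c['T']); f=foc(c); d=T[:3,:3]@np.array([(uv[0]-c['cx'])/f,(uv[1]-c['cy'])/f,1]); return T[:3,3]+d*(z-T[2,3])/d[2]
def proj(c,p):
    T=np.array(c['T']); q=(np.asarray(p)-T[:3,3])@T[:3,:3]; return q[...,:2]/q[...,2:]*foc(c)+[c['cx'],c['cy']]
E
python3 - <<'E'
from h import *
import pickle
ims=[]
for n in ['scene','top','wrist']:
    im,c=snap(n,n+'0.png'); pickle.dump(c,open(n+'0.pkl','wb')); print(n,c)
o=robot.get_obs(); print(o)
E
```

```text
pics
scene {'vfov': 45.6452767901761, 'cx': 253.86047981624546, 'cy': 186.04621338040525, 'T': array([[ 0.86173486,  0.38436823, -0.3311708 ,  0.94876547],
       [ 0.50703159, -0.67585943,  0.534914  , -0.82243379],
       [-0.01822096, -0.6288681 , -0.77729847,  1.2207868 ],
       [ 0.        ,  0.        ,  0.        ,  1.        ]])}
top {'vfov': 51.388987155681576, 'cx': 261.3118958808551, 'cy': 192.11384555108813, 'T': array([[ 0.01824537, -0.99476085,  0.10058805,  0.40702733],
       [-0.99976305, -0.01934612, -0.00997846, -0.07791425],
       [ 0.01187217, -0.10038216, -0.99487812,  1.19474935],
       [ 0.        ,  0.        ,  0.        ,  1.        ]])}
wrist {'vfov': 58.323562760932845, 'cx': 259.64182622155397, 'cy': 191.28000263385783, 'T': array([[ 0.27723574, -0.93242455, -0.2317861 ,  0.21908467],
       [-0.96080089, -0.26940107, -0.06545766, -0.50843172],
       [-0.0014091 ,  0.24084749, -0.97056195,  0.38400477],
       [ 0.        ,  0.        ,  0.        ,  1.        ]])}
{'time': 0.15, 'joint_positions': array([-1.39308618e+00,  8.77931513e-02,  1.37184096e+00, -2.35682866e-07,
        1.68357528e+00, -1.03113742e-01]), 'qvel': array([ 0.00052654, -0.00155415, -0.00455798, -0.00021937, -0.00027426,
        0.00070804]), 'joint_torque': array([ 1.27304269e-03, -3.40641260e+01, -3.02794647e+01,  7.15958839e-02,
        3.04404914e-02, -1.19791271e-04]), 'tool_pos': array([ 0.15235395, -0.52809478,  0.21860225]), 'ee_rot': array([-3.13998449e+00, -1.66178798e-04,  2.80823725e-01]), 'wrist_force': array([0.57062051, 0.13763946, 0.67175641]), 'wrist_torque': array([ 0.00786619, -0.01078627, -0.01622171]), 'finger_force': 0.0, 'width': 0.09404155450164041}
```

View pics/scene0.png

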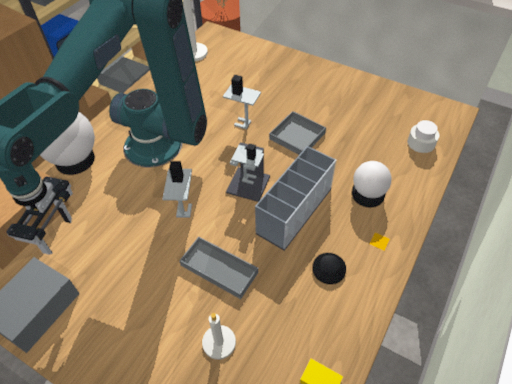

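View pics/top0.png

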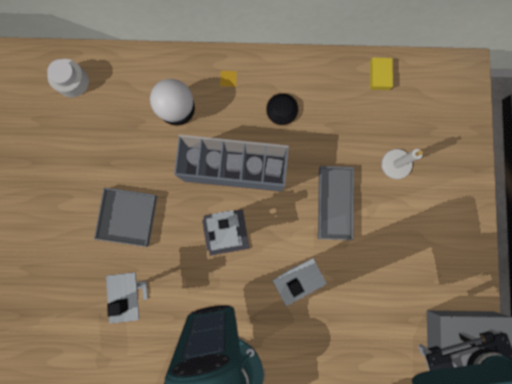

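Top view: the rack is at (232,163), and a dark stand holding a picker is at (226,231). Two larger loose pickers stand at (122,297) and (299,282). The long tray is at (336,202), the square tray at (127,216), and the bystander lamps are outside the work area. Picker candidates are therefore (226,231), (122,297) and (299,282). The one at (226,231) hangs in the stand, so I'll check it in a close crop.

```bash
python3 - <<'E'
from h import *
im=cv2.imread('pics/top0.png')
cv2.imwrite('pics/crop0.png',cv2.resize(im[130:260,90:360],None,fx=2.95,fy=2.95,interpolation=cv2.INTER_CUBIC))
im=cv2.imread('pics/scene0.png')
cv2.imwrite('pics/crop1.png',cv2.resize(im[60:300,150:350],None,fx=2.5,fy=2.5,interpolation=cv2.INTER_CUBIC))
E
```

```text
(no output)
```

View pics/crop0.png

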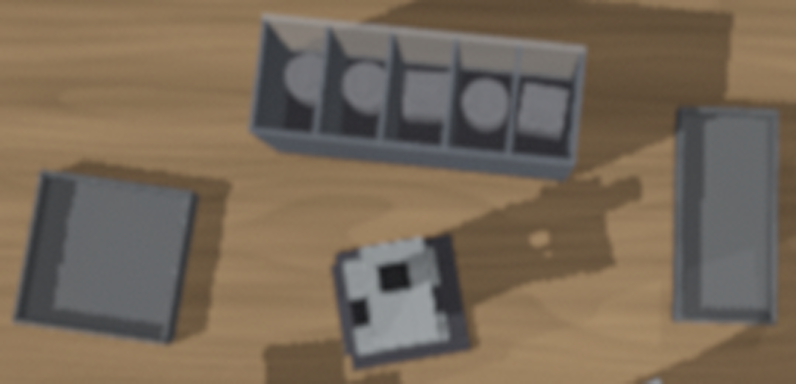

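View pics/crop1.png

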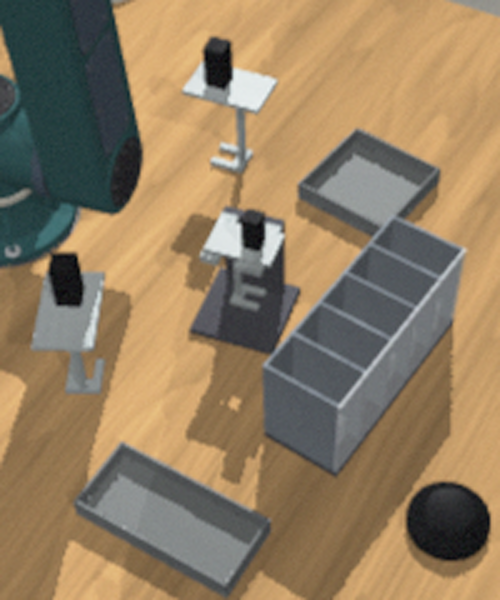

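The crops show the hung picker with handle at crop (395,277), the smallest of the three. Its gap shows at (360,310) and (440,297), so stand +x points up in the image and the open -y end is to the right. Wells from image left (+y) hold round, round, square, round, square, and all are present. Next I'll do rough localisation by fitting the box corners.

```bash
cat >> h.py <<'E'
from scipy.optimize import least_squares
def fit(c,pix,pts,x0):
    """planar pose x,y,yaw of a thing from pixel/model-point pairs"""
    pix=np.array(pix,float);pts=np.array(pts,float)
    r=lambda v:(proj(c,pts@Rn.from_euler('z',v[2]).as_matrix().T+[v[0],v[1],0])-pix).ravel()
    s=least_squares(r,x0,x_scale=[.1,.1,.1]);return s.x,np.abs(s.fun).max()
def box(lx,ly,z): return [(a*lx/2,b*ly/2,z) for a,b in((1,1),(1,-1),(-1,-1),(-1,1))] # in top picture: TL,TR,BR,BL
E
python3 - <<'E'
from h import *
import pickle
c=pickle.load(open('top0.pkl','rb'))
P=lambda l:[(u/2.95+90-.3,v/2.95+130-.3) for u,v in l]
for n,l,b,x0 in [('rack',[(263,15),(585,47),(575,160),(252,132)],box(.108,.294,.15),(.5,0,-.1)),
 ('sq',[(41,172),(196,190),(170,342),(14,321)],box(.154,.154,.03),(.4,.2,-.1)),
 ('long',[(677,108),(777,108),(776,322),(674,321)],box(.216,.1,.03),(.4,-.2,0)),
 ('standbase',[(451,235),(470,347),(353,368),(335,260)],[(.06,-.06,.01),(-.06,-.06,.01),(-.06,.06,.01),(.06,.06,.01)],(.4,0,.2))]:
    print(n,fit(c,P(l),b,x0))
print('handle top',ray(c,P([(395,275)])[0],.206))
E
```

```text
rack (array([ 0.59778916, -0.00827153, -0.07244681]), np.float64(0.9855772737645339))
sq (array([ 0.44630213,  0.30377282, -0.11344598]), np.float64(1.233083524053086))
long (array([ 0.49946972, -0.30860926, -0.00585289]), np.float64(0.9799363022185901))
standbase (array([0.40613459, 0.01203871, 0.2039503 ]), np.float64(1.9670489329518261))
handle top [0.42876509 0.00386045 0.206     ]
```

Request:
carry_out(increments=[[0,[0,0,-25],-8.5],[0,[0,0,-25],-8.5],[0,[0,0,-25],-8.5],[0,[0,0,-25],-8.5],[0,[0,0,-25],-8.5],[0,[0,0,-25],-8.5],[0,[0,0,-25],-8.5],[0,[0,0,-10],-8.5]])

```text
time: 0.95
tool_pos: [0.1525, -0.5287, 0.4072]
ee_rot: [3.141, 0.004, 1.474]
wrist_force: [-0.2, 0.6, -0.0]
width: 0.0943
finger_force: 0.0
```

```bash
cat >> h.py <<'E'
def st():
    o=robot.get_obs(); p=np.array(o['tool_pos']); return o,p,o['ee_rot'][2]
def to(tx,ty,tz,yaw=None):
    """print shift in tool axes (mm) and twist (deg) from here to a world pose"""
    o,p,y=st(); d=(np.array([tx,ty,tz])-p)*1e3; yaw=y if yaw is None else yaw
    t=-np.degrees((yaw-y+np.pi)%(2*np.pi)-np.pi)
    for nm,a in(('axes now',y),('axes after twist',yaw)):
        print(nm,np.round([d[0]*np.cos(a)+d[1]*np.sin(a),d[0]*np.sin(a)-d[1]*np.cos(a),-d[2]],1))
    print('twist',round(t,2),'pos',p.round(4),'rot',np.round(o['ee_rot'],4),'t',round(o['time'],2),'w',round(o['width'],4),'F',np.round(o['wrist_force'],1))
E
python3 -c "
from h import *
to(.43,0,.40,1.77)"
```

```text
axes now [553.1 225.    7.2]
axes after twist [463.3 376.7   7.2]
twist -16.97 pos [ 0.1525 -0.5287  0.4072] rot [3.1405 0.0037 1.4737] t 0.95 w 0.0943 F [-0.2  0.6 -0. ]
```

Request:
carry_out(increments=[[0,[0,0,0],-8.5],[0,[0,0,0],-8.5],[0,[38,31,0],0],[0,[38,31,0],0],[0,[38,31,0],0],[0,[38,31,0],0],[0,[38,31,0],0],[0,[38,31,0],0]])

```text
time: 1.75
tool_pos: [0.2915, -0.2671, 0.4042]
ee_rot: [3.141, -0.0, 1.764]
wrist_force: [1.8, -0.6, -0.1]
width: 0.0938
finger_force: 0.0
```

Request:
carry_out(increments=[[0,[38,31,0],0],[0,[38,31,0],0],[0,[38,31,0],0],[0,[38,31,0],0],[0,[38,31,0],0],[0,[38,31,0],0],[0,[0,0,0],0],[0,[0,0,0],0]])

```text
time: 2.55
tool_pos: [0.4298, -0.0086, 0.4039]
ee_rot: [-3.14, 0.0, 1.767]
wrist_force: [0.7, -0.5, 0.0]
width: 0.094
finger_force: 0.0
```

```bash
python3 -c "
from h import *
import pickle
im,c=snap('wrist','w1.png'); pickle.dump(c,open('w1.pkl','wb'))
to(.43,0,.40,1.77); print(c['T'])
cv2.imwrite('pics/w1b.png',cv2.resize(im,(798,598),interpolation=cv2.INTER_CUBIC))"
```

```text
axes now [9.4 2.3 4.2]
axes after twist [9.4 2.4 4.2]
twist -0.3 pos [ 0.4295 -0.0097  0.4042] rot [-3.1405e+00  4.0000e-04  1.7647e+00] t 2.6 w 0.0943 F [ 0.6 -1.2 -0.5]
[[ 0.98073755  0.1901428   0.04471649  0.41652981]
 [ 0.19531462 -0.95173423 -0.23675758  0.06017505]
 [-0.00245953  0.24093083 -0.97053917  0.56942944]
 [ 0.          0.          0.          1.        ]]
```

View pics/w1b.png

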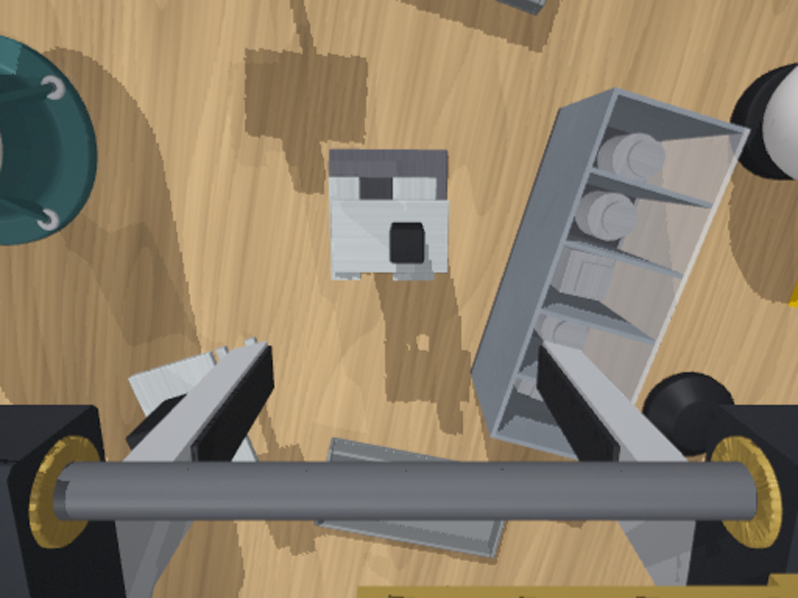

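The wrist view shows the picker collar corners at (330,200), (447,200), (447,272) and (330,272), with the handle at (407,240). The rack top corners are at (615,88), (749,128) and (492,437). I'll zoom the rack and fit the poses.

```bash
python3 - <<'E'
from h import *
import pickle
c=pickle.load(open('w1.pkl','rb')); im=cv2.imread('pics/w1.png')
cv2.imwrite('pics/w1c.png',cv2.resize(im[45:285,300:490],None,fx=2.5,fy=2.5,interpolation=cv2.INTER_CUBIC))
P=lambda l:[(u/1.5586-.2,v/1.5586-.2) for u,v in l]
r=fit(c,P([(615,88),(749,128),(492,437)]),[(-.054,.147,.15),(.054,.147,.15),(-.054,-.147,.15)],(.6,0,-.1));print('rack',r)
print('pick',fit(c,P([(330,200),(447,200),(447,272),(330,272)]),[(-.058,.028,.156),(.032,.028,.156),(.032,-.028,.156),(-.058,-.028,.156)],(.43,0,.2)))
print('handle',ray(c,P([(407,239)])[0],.206))
E
```

```text
rack (array([ 0.59801542, -0.0061179 , -0.07420385]), np.float64(0.7109805497422599))
pick (array([0.42622849, 0.00760673, 0.19472127]), np.float64(0.8800338071374654))
handle [0.42648543 0.01260321 0.206     ]
```

View pics/w1c.png

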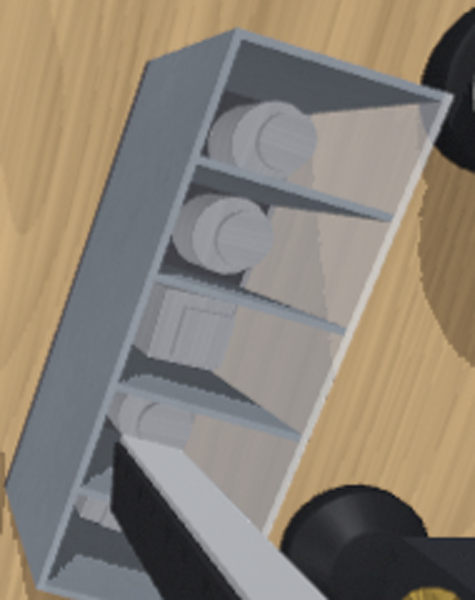

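```bash
python3 - <<'E'
from h import *
import pickle
c=pickle.load(open('w1.pkl','rb')); T=pickle.load(open('top0.pkl','rb'))
def rk(p): return (Rn.from_euler('z',.074).as_matrix()@(p-np.array([.598,-.0065,0])))[:2].round(4)
for u,v in [(288,142),(243,238),(203,335),(165,426)]: print(rk(ray(c,(u/2.5+300-.3,v/2.5+45-.3),.074)))
print('top cam')
for u,v in [(308,79),(364,87),(428,97),(487,104),(543,109)]: print(rk(ray(T,(u/2.95+90-.3,v/2.95+130-.3),.074)))
E
```

```text
[0.0196 0.1162]
[0.0146 0.0597]
[0.0123 0.0003]
[ 0.0098 -0.0586]
top cam
[0.0122 0.1114]
[0.0095 0.057 ]
[ 0.0056 -0.0053]
[ 0.0042 -0.0626]
[ 0.0044 -0.1167]
```

```bash
python3 -c "
from h import *
to(.60,-.03,.40,1.497)"
```

```text
axes now [-52.8 163.3   4.2]
axes after twist [ -7.7 171.5   4.2]
twist 15.34 pos [ 0.4295 -0.0097  0.4042] rot [-3.1405e+00  4.0000e-04  1.7647e+00] t 2.6 w 0.0943 F [ 0.6 -1.2 -0.5]
```

Request:
carry_out(increments=[[0,[0,0,0],8],[0,[0,0,0],7.3],[0,[-1,28,0],0],[0,[-1,36,0],0],[0,[-2,36,0],0],[0,[-2,36,0],0],[0,[-1,36,0],0],[0,[0,0,0],0]])

```text
time: 3.4
tool_pos: [0.6038, -0.0328, 0.3992]
ee_rot: [-3.135, 0.0, 1.492]
wrist_force: [-0.1, 0.7, -0.4]
width: 0.0945
finger_force: 0.0
```

```bash
python3 -c "
from h import *
import pickle
im,c=snap('wrist','w2.png'); pickle.dump(c,open('w2.pkl','wb'))
to(.60,-.03,.40,1.497)
b=proj(c,np.array([.598,-.006,.15])); print(b)
u=int(b[0]); im=im[0:290,max(0,u-100):u+100]; print(max(0,u-100))
cv2.imwrite('pics/w2b.png',cv2.resize(im,None,fx=2,fy=2,interpolation=cv2.INTER_CUBIC))"
```

```text
axes now [ 2.  -2.   1.1]
axes after twist [ 2.  -2.   1.1]
twist -0.23 pos [ 0.6019 -0.0321  0.4011] rot [-3.1358e+00  1.0000e-04  1.4930e+00] t 3.45 w 0.0944 F [0.1 0.5 0.6]
[254.75516739 143.44913785]
154
```

View pics/w2b.png

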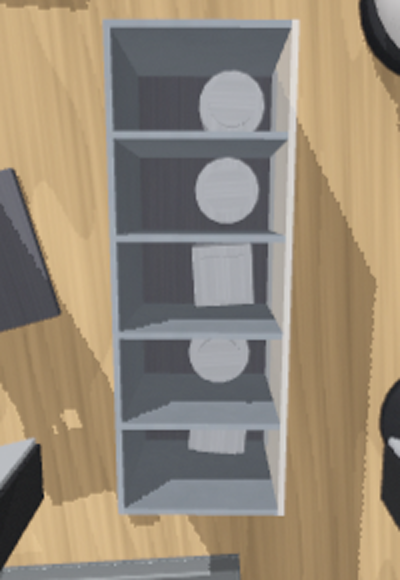

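```bash
python3 - <<'E'
from h import *
import pickle
c=pickle.load(open('w2.pkl','rb')); P=lambda u,v:(u/2+154-.25,v/2-.25)
r=fit(c,[P(105,21),P(298,21),P(283,515),P(118,515)],[(-.054,.147,.15),(.054,.147,.15),(.054,-.147,.15),(-.054,-.147,.15)],(.6,0,-.1));print('rack',r)
x,y,a=r[0]
def rk(p): return (Rn.from_euler('z',-a).as_matrix()@(p-np.array([x,y,0])))[:2].round(4)
for u,v in [(231.5,102.5),(227,191),(222.5,275),(219,352),(217,426)]: p=ray(c,P(u,v),.052); print(rk(p),p)
E
```

```text
rack (array([ 0.59725059, -0.00707623, -0.08326373]), np.float64(0.9789929731860525))
[0.0189 0.1193] [0.62604081 0.11018629 0.052     ]
[0.0164 0.0598] [0.61858627 0.05114464 0.052     ]
[ 0.0137 -0.    ] [ 0.61091756 -0.00824535  0.052     ]
[ 0.0116 -0.058 ] [ 0.60395634 -0.06585651  0.052     ]
[ 0.0105 -0.1168] [ 0.59795579 -0.1243734   0.052     ]
```

The rack is at (0.597,-0.007) with yaw about -0.08. The fittings sit at x = +19, +16, +14, +12 and +10 mm in the wells. Now I'll grasp the picker.

```bash
python3 -c "
from h import *
to(.4263,.008,.178,1.766)"
```

```text
axes now [  26.3 -178.2  223.1]
axes after twist [  73.4 -164.5  223.1]
twist -15.64 pos [ 0.6019 -0.0321  0.4011] rot [-3.1358e+00  1.0000e-04  1.4930e+00] t 3.45 w 0.0944 F [0.1 0.5 0.6]
```

Request:
carry_out(increments=[[0,[0,0,0],-8],[0,[0,0,0],-7.6],[0,[18,-41,0],0],[0,[18,-41,0],0],[0,[18,-41,30],0],[0,[19,-41,40],0],[0,[0,0,30],0],[0,[0,0,0],0]])

```text
time: 4.25
tool_pos: [0.4321, 0.0071, 0.3105]
ee_rot: [-3.137, -0.001, 1.768]
wrist_force: [-0.7, 0.8, -0.2]
width: 0.0939
finger_force: 0.0
```

```bash
python3 -c "
from h import *
import pickle
im,c=snap('wrist','w3.png'); pickle.dump(c,open('w3.pkl','wb'))
to(.4263,.008,.178,1.766)
for p in [(-.058,.028,.156),(.032,.028,.156),(.032,-.028,.156),(-.058,-.028,.156),(-.012,.012,.206),(.012,.012,.206),(.012,-.012,.206),(-.012,-.012,.206)]:
    q=Rn.from_euler('z',.195).as_matrix()@np.array(p)+[.4263,.008,0]; u=proj(c,q); cv2.drawMarker(im,(int(round(u[0])),int(round(u[1]))),(0,0,255),cv2.MARKER_CROSS,7,1)
cv2.imwrite('pics/w3b.png',cv2.resize(im,(768,576),interpolation=cv2.INTER_CUBIC))"
```

```text
axes now [  2.6  -7.3 135.2]
axes after twist [  2.6  -7.3 135.2]
twist 0.1 pos [0.434  0.0069 0.3132] rot [-3.1405 -0.      1.7677] t 4.3 w 0.0938 F [-0.4  0.1 -0.6]
```

View pics/w3b.png

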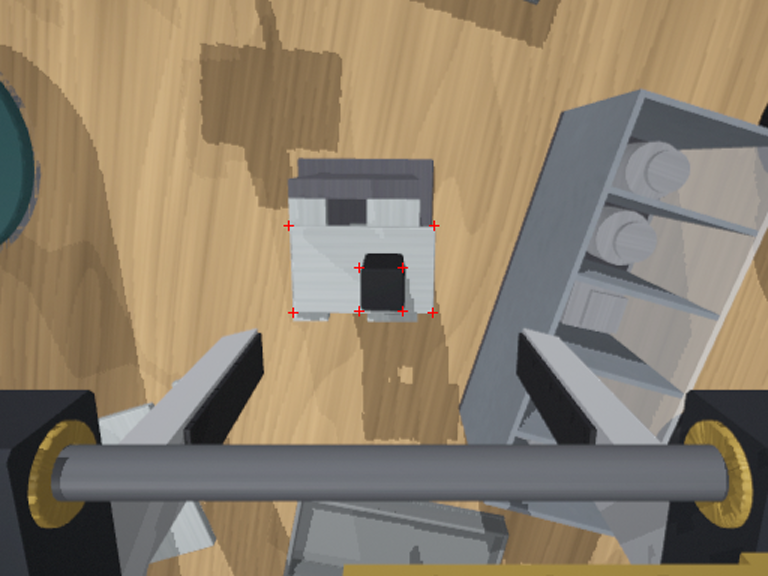

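The model overlay matches within about 1.5 mm. I'll descend and grip.

Request:
carry_out(increments=[[0,[2,-6,0],0],[0,[0,0,30],0],[0,[0,0,35],0],[0,[0,0,35],0],[0,[0,0,25],0],[0,[0,0,10],0],[0,[0,0,0],0],[0,[0,0,0],0]])

```text
time: 5.1
tool_pos: [0.4315, 0.0081, 0.1808]
ee_rot: [3.138, 0.001, 1.769]
wrist_force: [-0.1, -0.4, 0.1]
width: 0.094
finger_force: 0.0
```

Request:
carry_out(increments=[[255,[0,0,0],0],[255,[0,0,0],0],[255,[0,0,0],0],[255,[0,0,0],0],[255,[0,0,0],0],[255,[0,0,0],0],[255,[0,0,0],0],[255,[0,0,0],0]])

```text
time: 5.9
tool_pos: [0.43, 0.0084, 0.1784]
ee_rot: [-3.141, 0.0, 1.77]
wrist_force: [0.3, -0.3, 0.3]
width: 0.0336
finger_force: 0.0
```

```bash
python3 -c "
from h import *
to(.4275,.008,.178,1.766)"
```

```text
axes now [ 0.1 -2.5  0.4]
axes after twist [ 0.1 -2.5  0.4]
twist 0.2 pos [0.43   0.0084 0.1784] rot [-3.1415e+00  1.0000e-04  1.7696e+00] t 5.9 w 0.0336 F [ 0.3 -0.3  0.3]
```

Request:
carry_out(increments=[[255,[0,0,0],0],[255,[0,0,0],0],[255,[0,0,0],0],[255,[0,0,0],0],[255,[0,0,0],0],[255,[0,0,0],0]])

```text
time: 6.5
tool_pos: [0.43, 0.0084, 0.1784]
ee_rot: [-3.141, 0.0, 1.77]
wrist_force: [-1.2, -0.4, 0.9]
width: 0.0237
finger_force: 30.0
```

```bash
python3 -c "
from h import *
to(.4275,.008,.178,1.766)"
```

```text
axes now [ 0.1 -2.5  0.4]
axes after twist [ 0.1 -2.5  0.4]
twist 0.21 pos [0.43   0.0084 0.1784] rot [-3.1414e+00  1.0000e-04  1.7696e+00] t 6.5 w 0.0237 F [-1.2 -0.4  0.9]
```

Gripped at TCP (0.430, 0.0084, 0.1784) with yaw 1.7696, and the origin is 128 mm below the TCP. I'll lift 8 mm and slide out.

Request:
carry_out(increments=[[255,[0,0,-4],0],[255,[0,0,-4],0],[255,[-8,0,0],0],[255,[-16,0,0],0],[255,[-22,0,0],0],[255,[-22,0,0],0],[255,[-12,0,0],0],[255,[0,0,0],0]])

```text
time: 7.3
tool_pos: [0.446, -0.0714, 0.1863]
ee_rot: [-3.141, 0.0, 1.767]
wrist_force: [0.4, 0.8, -1.9]
width: 0.0235
finger_force: 30.0
```

```bash
python3 -c "
from h import *
to(.4275,.008,.178,1.766)
im,c=snap('scene','s1.png')
cv2.imwrite('pics/s1b.png',cv2.resize(im[60:300,150:350],None,fx=2.5,fy=2.5,interpolation=cv2.INTER_CUBIC))"
```

```text
axes now [81.5 -2.7  8.3]
axes after twist [81.5 -2.8  8.3]
twist 0.06 pos [ 0.446  -0.0714  0.1863] rot [-3.1413e+00  1.0000e-04  1.7670e+00] t 7.3 w 0.0235 F [ 0.4  0.8 -1.9]
```

View pics/s1b.png

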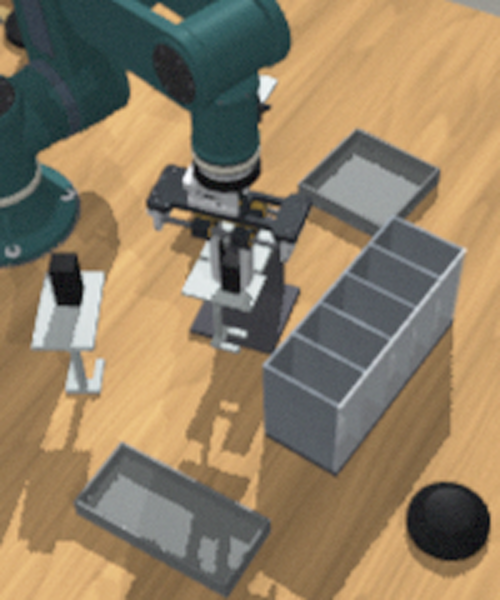

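The picker hangs upright in the gripper, clear of the stand. Next I'll go above the first well (+116).

```bash
cat >> h.py <<'E'
RK=(.5975,-.007,-.078); ZO=.1284
def fr(F,x,y):
    c,s=np.cos(F[2]),np.sin(F[2]); return F[0]+c*x-s*y,F[1]+s*x+c*y
def rt(x,y,zo,F=RK):
    """go with the picker's origin to (x,y) mm in frame F, height zo mm"""
    a,b=fr(F,x/1e3,y/1e3); to(a,b,zo/1e3+ZO,F[2]+np.pi/2)
E
python3 -c "
from h import *
rt(-12,116.5,192)"
```

```text
axes now [ 147.8  181.3 -134.1]
axes after twist [ 191.5  134.3 -134.1]
twist 15.77 pos [ 0.4458 -0.0704  0.1863] rot [-3.1413e+00 -7.0000e-04  1.7680e+00] t 7.35 w 0.024 F [-0.3  0.4 -1.7]
```

Request:
carry_out(increments=[[255,[0,0,-20],0],[255,[0,0,-40],0],[255,[0,0,-44],8],[255,[0,0,-30],7.8],[255,[24,17,0],0],[255,[34,24,0],0],[255,[34,24,0],0],[255,[34,24,0],0]])

```text
time: 8.15
tool_pos: [0.5447, 0.0511, 0.3208]
ee_rot: [3.141, -0.0, 1.495]
wrist_force: [-0.1, 0.8, -1.8]
width: 0.0241
finger_force: 30.0
```

Request:
carry_out(increments=[[255,[34,24,0],0],[255,[20,14,0],0],[255,[11,7,0],0],[255,[0,0,0],0],[255,[0,0,0],0]])

```text
time: 8.65
tool_pos: [0.5935, 0.1099, 0.3206]
ee_rot: [-3.141, 0.001, 1.494]
wrist_force: [-0.1, -0.1, -1.2]
width: 0.0239
finger_force: 30.0
```

```bash
cat > look.py <<'E'
from h import *
import pickle,sys
n=sys.argv[1]; im,c=snap('wrist',n+'.png'); pickle.dump(c,open(n+'.pkl','wb'))
R=lambda x,y,z:np.array([*fr(RK,x,y),z])
def m(p,col):
    u=proj(c,p); cv2.drawMarker(im,(int(round(u[0])),int(round(u[1]))),col,cv2.MARKER_CROSS,9,1)
for y in (-.147,-.087,-.029,.029,.087,.147):
    for x in(-.054,.054): m(R(x,y,.15),(0,0,255))
cv2.imwrite('pics/'+n+'b.png',cv2.resize(im,(768,576),interpolation=cv2.INTER_CUBIC))
E
python3 look.py w4; python3 -c "
from h import *
rt(-12,116.5,192)"
```

```text
axes now [0.8 1.1 0.6]
axes after twist [0.8 1.1 0.6]
twist 0.01 pos [0.5935 0.1094 0.321 ] rot [3.1414e+00 5.0000e-04 1.4930e+00] t 8.7 w 0.0241 F [ 0.6 -0.3 -1.6]
```

View pics/w4b.png

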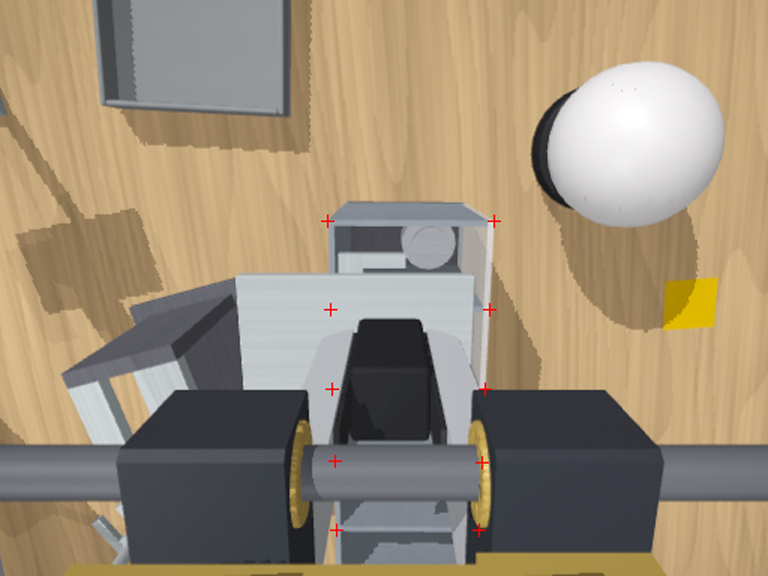

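The wrist view has the rack overlay matching the walls. The fork's +y tine shows at about (405,253) and the fitting body at (429,243). I'll check the grip offset from these.

```bash
python3 - <<'E'
from h import *
import pickle
c=pickle.load(open('w4.pkl','rb'))
for z in (.192,): 
    p=ray(c,(405/1.5-.2,253/1.5-.2),z); q=ray(c,(340/1.5,253/1.5-.2),z); o,t,y=st()
    print('tip',Rn.from_euler('z',.078).as_matrix()@(p-[.5935,.1097,0]),Rn.from_euler('z',.078).as_matrix()@(q-[.5935,.1097,0]))
p=ray(c,(429/1.5-.2,244/1.5-.2),.052); print('fit rack frame',Rn.from_euler('z',.078).as_matrix()@(p-[.5975,-.007,0]))
E
```

```text
tip [0.00856131 0.0174465  0.192     ] [-0.02882307  0.01739533  0.192     ]
fit rack frame [0.01986972 0.11608903 0.052     ]
```

Request:
carry_out(increments=[[255,[0,0,20],0],[255,[0,0,35],0],[255,[0,0,35],0],[255,[0,0,25],0],[255,[0,0,13],0],[255,[0,0,0],0],[255,[0,0,0],0]])

```text
time: 9.4
tool_pos: [0.5946, 0.1096, 0.1942]
ee_rot: [3.139, -0.0, 1.493]
wrist_force: [0.4, 0.5, -1.4]
width: 0.0241
finger_force: 30.0
```

```bash
python3 -c "
from h import *
rt(21,116,64)"
```

```text
axes now [-0.  33.   1.8]
axes after twist [-0.  33.   1.8]
twist 0.01 pos [0.5946 0.1096 0.1942] rot [ 3.1391e+00 -2.0000e-04  1.4930e+00] t 9.4 w 0.0241 F [ 0.4  0.5 -1.4]
```

Request:
carry_out(increments=[[255,[0,8,1],0],[255,[0,12,0],0],[255,[0,9,0],0],[255,[0,4,0],0],[255,[0,0,0],0],[255,[0,0,-4],0],[255,[0,0,-6],0],[255,[0,0,0],0]])

```text
time: 10.2
tool_pos: [0.6273, 0.1077, 0.203]
ee_rot: [3.139, -0.0, 1.494]
wrist_force: [0.5, -0.8, -2.5]
width: 0.0237
finger_force: 30.0
```

```bash
cat > f.py <<'E'
from h import *
rt(21,116,225)
E
python3 f.py
```

```text
axes now [  -0.7    0.2 -150.4]
axes after twist [  -0.7    0.2 -150.4]
twist 0.07 pos [0.6273 0.1077 0.203 ] rot [ 3.1395e+00 -3.0000e-04  1.4940e+00] t 10.2 w 0.0237 F [ 0.5 -0.8 -2.5]
```

Request:
carry_out(increments=[[255,[0,0,-15],0],[255,[0,0,-30],0],[255,[0,0,-35],0],[255,[0,0,-35],0],[255,[0,0,-25],0],[255,[0,0,-10],0],[255,[0,0,0],0]])

```text
time: 10.9
tool_pos: [0.6274, 0.1077, 0.3541]
ee_rot: [3.137, -0.001, 1.494]
wrist_force: [0.1, -0.4, -2.9]
width: 0.0239
finger_force: 30.0
```

```bash
cat > tray.py <<'E'
from h import *
import pickle,sys
def find(im,c,name):
    """tray pose from the low-saturation blob near where it was: fit projected rim outline"""
    w={'sq':((.446,.304),.154,.154),'long':((.4995,-.3086),.216,.1)}[name]
    hsv=cv2.cvtColor(im,cv2.COLOR_BGR2HSV); m=((hsv[...,1]<75)&(hsv[...,2]>35)).astype(np.uint8)
    u=proj(c,np.array([*w[0],.03])); win=np.zeros_like(m); cv2.circle(win,tuple(int(a) for a in u),62,1,-1)
    m=cv2.morphologyEx(m&win,cv2.MORPH_OPEN,np.ones((3,3)))
    n,l,s,_=cv2.connectedComponentsWithStats(m); 
    if n<2: return None
    k=1+np.argmax(s[1:,4]); m=(l==k).astype(np.uint8)
    ct=max(cv2.findContours(m,cv2.RETR_EXTERNAL,cv2.CHAIN_APPROX_NONE)[0],key=cv2.contourArea)
    (cx,cy),(a,b),ang=cv2.minAreaRect(ct); bp=cv2.boxPoints(((cx,cy),(a,b),ang))
    p=np.array([ray(c,q,.02) for q in bp]); e=p[1]-p[0] if np.linalg.norm(p[1]-p[0])>np.linalg.norm(p[2]-p[1]) else p[2]-p[1]
    yaw=np.arctan2(e[1],e[0]); q=np.pi/2 if name=='sq' else np.pi; yaw=(yaw+q/2)%q-q/2
    L=sorted([np.linalg.norm(p[1]-p[0]),np.linalg.norm(p[2]-p[1])])
    return np.round([*p.mean(0)[:2],yaw],3),np.round(L,3),int(s[k,4])
if __name__=='__main__':
    c=pickle.load(open('top0.pkl','rb')); im0=cv2.imread('pics/top0.png'); im=im0
    if len(sys.argv)>1: im,c=snap('top',sys.argv[1]+'.png')
    for n in('long','sq'):
        print(n,'start',find(im0,c,n)); print(n,'now',find(im,c,n))
E
python3 tray.py t1; python3 f.py
```

```text
long start (array([ 0.499, -0.31 , -0.013]), array([0.108, 0.22 ]), 2671)
long now (array([ 0.499, -0.31 , -0.013]), array([0.108, 0.22 ]), 2683)
sq start (array([ 0.446,  0.308, -0.128]), array([0.158, 0.168]), 3009)
sq now (array([0.474, 0.316, 0.611]), array([0.106, 0.239]), 925)
axes now [-0.6  0.5 -1.7]
axes after twist [-0.6  0.5 -1.7]
twist 0.06 pos [0.6271 0.1076 0.3517] rot [3.1409 0.     1.4938] t 10.95 w 0.0237 F [ 0.4 -0.1 -3.4]
```

Request:
carry_out(increments=[[255,[-12,-1,0],0],[255,[-24,-2,0],0],[255,[-36,-3,0],0],[255,[-38,-3,0],0],[255,[-38,-3,0],0],[255,[-38,-3,0],0],[255,[-38,-3,0],0],[255,[-38,-3,0],0]])

```text
time: 11.75
tool_pos: [0.5845, -0.1541, 0.3491]
ee_rot: [-3.137, -0.001, 1.493]
wrist_force: [-0.1, 0.2, -3.5]
width: 0.0238
finger_force: 30.0
```

Request:
carry_out(increments=[[255,[-38,-3,0],0],[255,[-38,-2,0],0],[255,[-36,-2,0],0],[255,[-26,-1,0],0],[255,[-14,-1,0],0],[255,[-6,0,0],0],[255,[0,0,0],0],[255,[0,0,0],0]])

```text
time: 12.55
tool_pos: [0.565, -0.3077, 0.3515]
ee_rot: [-3.141, -0.001, 1.495]
wrist_force: [0.8, 0.1, -2.2]
width: 0.0243
finger_force: 30.0
```

```bash
cat > f.py <<'E'
from h import *
import sys
to(*map(float,sys.argv[1:]))
E
python3 f.py .564 -.309 .22; python3 tray.py t2
```

```text
axes now [ -1.4  -0.9 131.5]
axes after twist [ -1.4  -0.9 131.5]
twist -0.0 pos [ 0.565  -0.3077  0.3515] rot [-3.1415e+00 -8.0000e-04  1.4953e+00] t 12.55 w 0.0243 F [ 0.8  0.1 -2.2]
long start (array([ 0.499, -0.31 , -0.013]), array([0.108, 0.22 ]), 2671)
long now (array([ 0.577, -0.414, -0.653]), array([0.09 , 0.126]), 991)
sq start (array([ 0.446,  0.308, -0.128]), array([0.158, 0.168]), 3009)
sq now (array([ 0.446,  0.307, -0.128]), array([0.158, 0.169]), 3019)
```

Request:
carry_out(increments=[[255,[-1,-1,20],0],[255,[0,0,40],0],[255,[0,0,40],0],[255,[0,0,35],0],[255,[0,0,14],0],[255,[0,0,5],0],[255,[0,0,5],0],[255,[0,0,5],0]])

```text
time: 13.4
tool_pos: [0.565, -0.3103, 0.1903]
ee_rot: [3.137, 0.003, 1.494]
wrist_force: [-0.8, 0.1, -1.0]
width: 0.0238
finger_force: 30.0
```

```bash
python3 f.py .564 -.309 .1854
```

```text
axes now [ 1.2 -1.1  4.9]
axes after twist [ 1.2 -1.1  4.9]
twist -0.0 pos [ 0.565  -0.3103  0.1903] rot [3.1371e+00 2.6000e-03 1.4942e+00] t 13.4 w 0.0238 F [-0.8  0.1 -1. ]
```

Request:
carry_out(increments=[[255,[0,0,4],0],[255,[0,0,0],0],[255,[0,-6,0],0],[255,[0,-14,0],0],[255,[0,-16,0],0],[255,[0,-12,0],0],[255,[0,0,0],0],[255,[0,0,-20],0]])

```text
time: 14.2
tool_pos: [0.5145, -0.3053, 0.2007]
ee_rot: [-3.137, -0.003, 1.493]
wrist_force: [0.4, 0.9, -1.5]
width: 0.0238
finger_force: 30.0
```

Request:
carry_out(increments=[[255,[0,0,-40],0],[255,[0,0,-40],0],[255,[0,0,-30],0],[255,[0,0,-5],0],[255,[0,0,0],0]])

```text
time: 14.7
tool_pos: [0.5165, -0.3064, 0.3193]
ee_rot: [3.139, 0.001, 1.494]
wrist_force: [-0.2, -0.2, -2.2]
width: 0.0237
finger_force: 30.0
```

```bash
python3 -c "
from h import *
rt(-13,58,192)
import pickle
im,c=snap('wrist','w5.png'); pickle.dump(c,open('w5.pkl','wb'))
cv2.imwrite('pics/w5b.png',cv2.resize(im,(768,576),interpolation=cv2.INTER_CUBIC))"
```

```text
axes now [362.7  44.9  -1.1]
axes after twist [362.8  44.5  -1.1]
twist 0.07 pos [ 0.5165 -0.3064  0.3193] rot [3.1393e+00 1.4000e-03 1.4939e+00] t 14.7 w 0.0237 F [-0.2 -0.2 -2.2]
```

View pics/w5b.png

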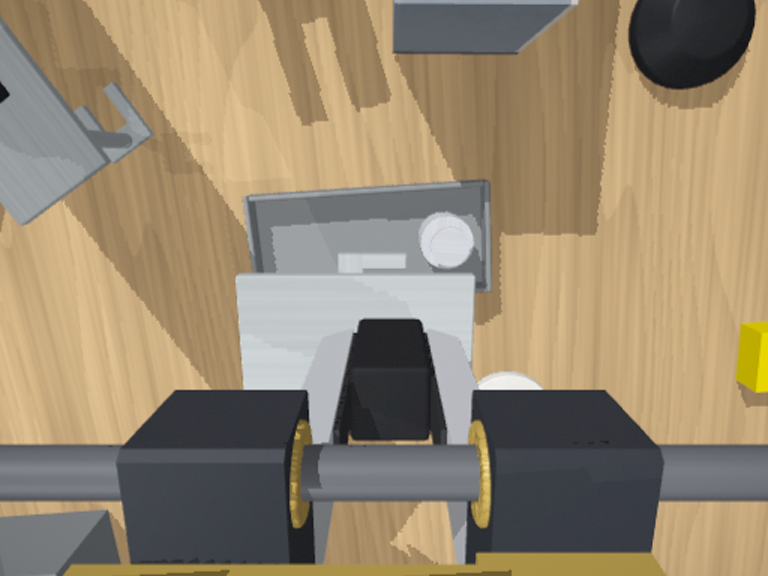

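The first round fitting stands upright in the tray near its +x end. On to well +58.

Request:
carry_out(increments=[[255,[30,4,0],0],[255,[45,6,0],0],[255,[48,6,0],0],[255,[48,6,0],0],[255,[48,6,0],0],[255,[48,6,0],0],[255,[48,6,0],0],[255,[35,4,0],0]])

```text
time: 15.55
tool_pos: [0.586, 0.0426, 0.3148]
ee_rot: [-3.136, -0.0, 1.496]
wrist_force: [0.0, -0.4, -2.1]
width: 0.0241
finger_force: 30.0
```

Request:
carry_out(increments=[[255,[12,1,0],0],[255,[0,0,0],0],[255,[0,0,0],0]])

```text
time: 15.85
tool_pos: [0.5882, 0.0503, 0.3169]
ee_rot: [-3.139, 0.001, 1.493]
wrist_force: [-0.2, 0.2, -1.6]
width: 0.0236
finger_force: 30.0
```

```bash
python3 -c "
from h import *
rt(-13,58,64)"
```

```text
axes now [  1.6   0.7 124.5]
axes after twist [  1.6   0.7 124.5]
twist 0.01 pos [0.5882 0.0503 0.3169] rot [-3.1390e+00  1.4000e-03  1.4929e+00] t 15.85 w 0.0236 F [-0.2  0.2 -1.6]
```

Request:
carry_out(increments=[[255,[1,0,20],0],[255,[0,0,35],0],[255,[0,0,35],0],[255,[0,0,25],0],[255,[0,0,10],0],[255,[0,0,0],0],[255,[0,0,0],0]])

```text
time: 16.55
tool_pos: [0.5893, 0.0514, 0.195]
ee_rot: [3.139, 0.0, 1.492]
wrist_force: [-0.1, -0.5, -1.2]
width: 0.0236
finger_force: 30.0
```

```bash
python3 -c "
from h import *
rt(18,58,64)"
```

```text
axes now [ 0.5 30.7  2.6]
axes after twist [ 0.4 30.7  2.6]
twist -0.02 pos [0.5893 0.0514 0.195 ] rot [3.1393e+00 1.0000e-04 1.4924e+00] t 16.55 w 0.0236 F [-0.1 -0.5 -1.2]
```

Request:
carry_out(increments=[[255,[0,0,2],0],[255,[0,8,0],0],[255,[0,11,0],0],[255,[0,8,0],0],[255,[0,4,0],0],[255,[0,0,0],0],[255,[0,0,-4],0],[255,[0,0,-8],0]])

```text
time: 17.35
tool_pos: [0.6188, 0.0501, 0.2027]
ee_rot: [-3.139, 0.0, 1.494]
wrist_force: [0.3, 0.7, -3.4]
width: 0.0239
finger_force: 30.0
```

Request:
carry_out(increments=[[255,[0,0,-20],0],[255,[0,0,-35],0],[255,[0,0,-38],0],[255,[0,0,-35],0],[255,[0,0,-16],0],[255,[0,0,-6],0],[255,[0,0,0],0]])

```text
time: 18.05
tool_pos: [0.6196, 0.0501, 0.3545]
ee_rot: [3.14, -0.0, 1.494]
wrist_force: [0.4, 0.3, -3.2]
width: 0.0237
finger_force: 30.0
```

```bash
python3 f.py .4995 -.309 .351; python3 tray.py t3
```

```text
axes now [-367.2  -92.2    3.5]
axes after twist [-367.2  -92.2    3.5]
twist -0.0 pos [0.6196 0.0501 0.3545] rot [ 3.1397 -0.      1.4939] t 18.05 w 0.0237 F [ 0.4  0.3 -3.2]
long start (array([ 0.499, -0.31 , -0.013]), array([0.108, 0.22 ]), 2671)
long now (array([ 0.499, -0.31 , -0.013]), array([0.108, 0.22 ]), 2676)
sq start (array([ 0.446,  0.308, -0.128]), array([0.158, 0.168]), 3009)
sq now (array([ 0.437,  0.263, -0.165]), array([0.161, 0.256]), 2208)
```

Request:
carry_out(increments=[[255,[-12,-3,0],0],[255,[-24,-6,0],0],[255,[-34,-9,0],0],[255,[-36,-9,0],0],[255,[-36,-9,0],0],[255,[-36,-9,0],0],[255,[-36,-9,0],0],[255,[-36,-9,0],0]])

```text
time: 18.9
tool_pos: [0.5358, -0.1962, 0.3517]
ee_rot: [-3.138, -0.001, 1.493]
wrist_force: [0.1, -0.1, -3.7]
width: 0.0238
finger_force: 30.0
```

Request:
carry_out(increments=[[255,[-36,-9,0],0],[255,[-34,-9,0],0],[255,[-25,-6,0],0],[255,[-14,-4,0],0],[255,[-8,-1,0],0],[255,[0,0,0],0],[255,[0,0,0],0]])

```text
time: 19.6
tool_pos: [0.4999, -0.3079, 0.3533]
ee_rot: [-3.141, -0.001, 1.495]
wrist_force: [0.7, 0.5, -3.6]
width: 0.0242
finger_force: 30.0
```

```bash
python3 f.py .4995 -.309 .187
```

```text
axes now [ -1.1  -0.3 166.3]
axes after twist [ -1.1  -0.3 166.3]
twist -0.0 pos [ 0.4999 -0.3079  0.3533] rot [-3.1415e+00 -9.0000e-04  1.4950e+00] t 19.6 w 0.0242 F [ 0.7  0.5 -3.6]
```

Request:
carry_out(increments=[[255,[-1,0,20],0],[255,[0,0,40],0],[255,[0,0,40],0],[255,[0,0,35],0],[255,[0,0,14],0],[255,[0,0,6],0],[255,[0,0,5],0],[255,[0,0,5],0]])

```text
time: 20.4
tool_pos: [0.5008, -0.3104, 0.1909]
ee_rot: [3.138, 0.003, 1.494]
wrist_force: [1.0, -0.1, -0.8]
width: 0.0233
finger_force: 30.0
```

```bash
python3 f.py .4995 -.309 .1865
```

```text
axes now [ 1.3 -1.4  4.4]
axes after twist [ 1.3 -1.4  4.4]
twist -0.0 pos [ 0.5008 -0.3104  0.1909] rot [3.1376e+00 2.6000e-03 1.4943e+00] t 20.4 w 0.0233 F [ 1.  -0.1 -0.8]
```

Request:
carry_out(increments=[[255,[0,0,4],0],[255,[0,0,0],0],[255,[0,-6,0],0],[255,[0,-14,0],0],[255,[0,-16,0],0],[255,[0,-12,0],0],[255,[0,0,0],0],[255,[0,0,-20],0]])

```text
time: 21.2
tool_pos: [0.4504, -0.3053, 0.202]
ee_rot: [-3.137, -0.003, 1.493]
wrist_force: [0.4, -0.6, -1.4]
width: 0.0241
finger_force: 30.0
```

Request:
carry_out(increments=[[255,[0,0,-40],0],[255,[0,0,-40],0],[255,[0,0,-30],0],[255,[0,0,-5],0],[255,[0,0,0],0]])

```text
time: 21.7
tool_pos: [0.4522, -0.3065, 0.3202]
ee_rot: [3.139, 0.001, 1.494]
wrist_force: [-1.0, -0.5, -1.7]
width: 0.0238
finger_force: 30.0
```

```bash
python3 -c "
from h import *
rt(-15,-58,192)"
```

```text
axes now [ 2.517e+02  1.068e+02 -2.000e-01]
axes after twist [ 2.519e+02  1.065e+02 -2.000e-01]
twist 0.07 pos [ 0.4522 -0.3065  0.3202] rot [3.1395e+00 1.4000e-03 1.4939e+00] t 21.7 w 0.0238 F [-1.  -0.5 -1.7]
```

Request:
carry_out(increments=[[255,[24,10,0],0],[255,[40,17,0],0],[255,[44,18,0],0],[255,[44,18,0],0],[255,[44,18,0],0],[255,[36,16,0],0],[255,[20,10,0],0],[255,[0,0,0],0]])

```text
time: 22.5
tool_pos: [0.5781, -0.06, 0.3154]
ee_rot: [-3.136, -0.002, 1.499]
wrist_force: [0.3, -0.1, -1.3]
width: 0.024
finger_force: 30.0
```

```bash
cat > chk.py <<'E'
# wrist look: rack overlay and fork/fitting region crop, no view needed unless saved one is opened
from h import *
import sys,pickle
x,y,z=map(float,sys.argv[1:4]); rt(x,y,z)
if len(sys.argv)>4:
    im,c=snap('wrist',sys.argv[4]+'.png'); pickle.dump(c,open(sys.argv[4]+'.pkl','wb'))
    cv2.imwrite('pics/'+sys.argv[4]+'b.png',cv2.resize(im[100:220,200:340],None,fx=5,fy=5,interpolation=cv2.INTER_CUBIC))
E
python3 chk.py -15 -58 64 w6
```

```text
axes now [ -3.6   0.2 123. ]
axes after twist [ -3.6   0.2 123. ]
twist 0.34 pos [ 0.5781 -0.06    0.3154] rot [-3.1356e+00 -1.7000e-03  1.4987e+00] t 22.5 w 0.024 F [ 0.3 -0.1 -1.3]
```

View pics/w6b.png

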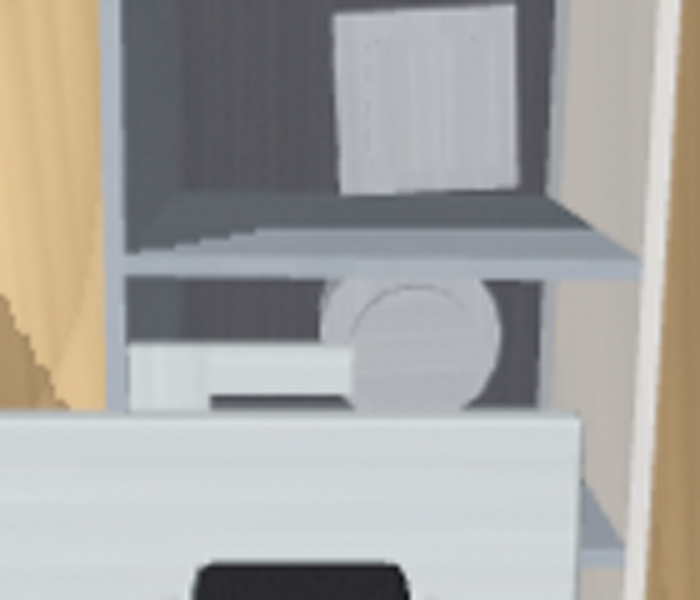

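The view shows the fork's +y tine tip at (352,343), the round body centred at about (411,335), and the square fitting in the middle well at (427,100). I'll compute offsets.

```bash
python3 - <<'E'
from h import *
import pickle
c=pickle.load(open('w6.pkl','rb'));P=lambda u,v:(u/5+200-.4,v/5+100-.4)
M=Rn.from_euler('z',.078).as_matrix()
f=lambda uv,z:(M@(ray(c,P(*uv),z)-[.5975,-.007,0]))[:2].round(4)
print('body',f((411,335),.052),'flange',f((412,345),.074),'sq',f((427,100),.052),'tip',f((352,343),.191),'wall-x in',f((125,275),.15),'wall y top edge',f((125,255),.15), 'bar left',f((129,343),.191))
rt(-15,-58,64)
E
```

```text
body [ 0.0109 -0.0581] flange [ 0.0099 -0.0567] sq [0.0136 0.    ] tip [-0.0074 -0.0357] wall-x in [-0.0504 -0.03  ] wall y top edge [-0.0503 -0.0261] bar left [-0.0455 -0.036 ]
axes now [ -1.8   0.7 123.5]
axes after twist [ -1.8   0.7 123.5]
twist 0.21 pos [ 0.5775 -0.0618  0.3159] rot [-3.1358e+00 -3.0000e-04  1.4965e+00] t 22.55 w 0.0238 F [-1.3 -1.2 -2. ]
```

Request:
carry_out(increments=[[255,[-1,0,0],0],[255,[0,0,20],0],[255,[0,0,35],0],[255,[0,0,35],0],[255,[0,0,24],0],[255,[0,0,10],0],[255,[0,0,0],0],[255,[0,0,0],0]])

```text
time: 23.35
tool_pos: [0.5781, -0.065, 0.1969]
ee_rot: [3.139, 0.0, 1.493]
wrist_force: [0.2, -0.2, -0.1]
width: 0.0238
finger_force: 30.0
```

```bash
python3 chk.py 13 -58 63
```

```text
axes now [ 1.3 27.8  5.5]
axes after twist [ 1.3 27.8  5.5]
twist -0.01 pos [ 0.5781 -0.065   0.1969] rot [3.1394e+00 5.0000e-04 1.4927e+00] t 23.35 w 0.0238 F [ 0.2 -0.2 -0.1]
```

Request:
carry_out(increments=[[255,[0,0,4],0],[255,[0,0,0],0]])

```text
time: 23.55
tool_pos: [0.5782, -0.0644, 0.1926]
ee_rot: [3.139, 0.0, 1.494]
wrist_force: [-0.2, -0.5, -1.6]
width: 0.0238
finger_force: 30.0
```

```bash
python3 chk.py 13 -58 63
```

```text
axes now [ 0.7 27.8  1.2]
axes after twist [ 0.7 27.8  1.2]
twist 0.05 pos [ 0.5782 -0.0644  0.1926] rot [3.1395e+00 4.0000e-04 1.4936e+00] t 23.55 w 0.0238 F [-0.2 -0.5 -1.6]
```

Good, free. Slide and lift.

Request:
carry_out(increments=[[255,[0,7,0],0],[255,[0,10,0],0],[255,[0,7,0],0],[255,[0,4,0],0],[255,[0,0,0],0],[255,[0,0,-4],0],[255,[0,0,-8],0],[255,[0,0,-15],0]])

```text
time: 24.35
tool_pos: [0.6047, -0.0661, 0.2181]
ee_rot: [-3.139, -0.0, 1.494]
wrist_force: [0.6, -0.1, -1.9]
width: 0.024
finger_force: 30.0
```

Request:
carry_out(increments=[[255,[0,0,-30],0],[255,[0,0,-38],0],[255,[0,0,-38],0],[255,[0,0,-20],0],[255,[0,0,-6],0],[255,[0,0,0],0]])

```text
time: 24.95
tool_pos: [0.6058, -0.0663, 0.3524]
ee_rot: [3.138, 0.0, 1.494]
wrist_force: [-0.2, -0.0, -3.4]
width: 0.0235
finger_force: 30.0
```

```bash
python3 f.py .4345 -.309 .351; python3 tray.py t4
```

```text
axes now [-255.1 -152.1    1.4]
axes after twist [-255.1 -152.1    1.4]
twist -0.0 pos [ 0.6058 -0.0663  0.3524] rot [3.1383e+00 5.0000e-04 1.4938e+00] t 24.95 w 0.0235 F [-0.2 -0.  -3.4]
long start (array([ 0.499, -0.31 , -0.013]), array([0.108, 0.22 ]), 2671)
long now (array([ 0.499, -0.31 , -0.013]), array([0.108, 0.22 ]), 2668)
sq start (array([ 0.446,  0.308, -0.128]), array([0.158, 0.168]), 3009)
sq now (array([ 0.446,  0.307, -0.13 ]), array([0.158, 0.169]), 3022)
```

```bash
python3 - <<'E'
from h import *
import pickle
c=pickle.load(open('top0.pkl','rb'))
for p in [(275,283),(315,262),(326,282),(288,303)]: print(ray(c,p,.17).round(3))
E
```

```text
[ 0.281 -0.127  0.17 ]
[ 0.335 -0.228  0.17 ]
[ 0.285 -0.256  0.17 ]
[ 0.232 -0.16   0.17 ]
```

Request:
carry_out(increments=[[255,[-12,-7,0],0],[255,[-24,-14,0],0],[255,[-32,-19,0],0],[255,[-34,-20,0],0],[255,[-34,-20,0],0],[255,[-34,-20,0],0],[255,[-34,-20,0],0],[255,[-27,-17,0],0]])

```text
time: 25.8
tool_pos: [0.4485, -0.2878, 0.3485]
ee_rot: [-3.138, -0.001, 1.492]
wrist_force: [-0.0, 0.2, -2.8]
width: 0.0236
finger_force: 30.0
```

Request:
carry_out(increments=[[255,[-16,-10,0],0],[255,[-8,-5,0],0],[255,[0,0,0],0],[255,[0,0,0],0]])

```text
time: 26.2
tool_pos: [0.4344, -0.3083, 0.3498]
ee_rot: [-3.141, -0.001, 1.494]
wrist_force: [0.4, 0.2, -1.6]
width: 0.0241
finger_force: 30.0
```

```bash
python3 f.py .4345 -.309 .191
```

```text
axes now [-7.000e-01  1.000e-01  1.588e+02]
axes after twist [-7.000e-01  1.000e-01  1.588e+02]
twist -0.0 pos [ 0.4344 -0.3083  0.3498] rot [-3.1409e+00 -1.2000e-03  1.4941e+00] t 26.2 w 0.0241 F [ 0.4  0.2 -1.6]
```

Request:
carry_out(increments=[[255,[-1,0,20],0],[255,[0,0,40],0],[255,[0,0,40],0],[255,[0,0,35],0],[255,[0,0,12],0],[255,[0,0,4],0],[255,[0,0,5],0],[255,[0,0,4],0]])

```text
time: 27.0
tool_pos: [0.4355, -0.3105, 0.1926]
ee_rot: [3.138, 0.003, 1.494]
wrist_force: [0.4, 0.5, -2.7]
width: 0.0238
finger_force: 30.0
```

```bash
python3 f.py .4345 -.309 .1865
```

```text
axes now [ 1.4 -1.1  6.1]
axes after twist [ 1.4 -1.1  6.1]
twist -0.0 pos [ 0.4355 -0.3105  0.1926] rot [3.1381e+00 2.6000e-03 1.4943e+00] t 27.0 w 0.0238 F [ 0.4  0.5 -2.7]
```

Still touching down; lower a bit more and retract.

Request:
carry_out(increments=[[255,[0,0,3],0],[255,[0,0,3],0],[255,[0,0,0],0],[255,[0,-5,0],0],[255,[0,-12,0],0],[255,[0,-14,0],0],[255,[0,-8,0],0],[255,[0,0,0],0]])

```text
time: 27.8
tool_pos: [0.3942, -0.3069, 0.1849]
ee_rot: [3.141, 0.001, 1.492]
wrist_force: [1.1, 0.4, -0.9]
width: 0.0238
finger_force: 30.0
```

Request:
carry_out(increments=[[255,[0,0,-20],0],[255,[0,0,-40],0],[255,[0,0,-40],0],[255,[0,0,-28],0],[255,[0,0,-5],0],[255,[0,0,0],0]])

```text
time: 28.4
tool_pos: [0.3957, -0.3071, 0.318]
ee_rot: [3.14, 0.001, 1.494]
wrist_force: [-0.4, 1.0, -2.6]
width: 0.0243
finger_force: 30.0
```

```bash
python3 chk.py -14 0 192; python3 - <<'E'
from h import *
import pickle
im,c=snap('wrist','w7.png')
cv2.imwrite('pics/w7b.png',cv2.resize(im[60:270],(768,315)))
E
```

```text
axes now [314.7 164.1  -2.4]
axes after twist [314.9 163.8  -2.4]
twist 0.06 pos [ 0.3957 -0.3071  0.318 ] rot [3.1400e+00 1.3000e-03 1.4938e+00] t 28.4 w 0.0243 F [-0.4  1.  -2.6]
```

View pics/w7b.png

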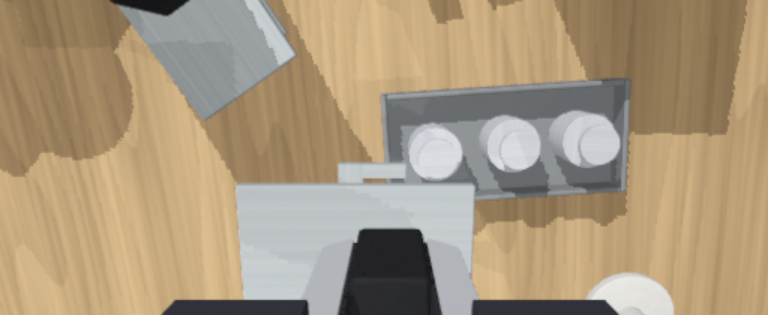

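All three rounds stand upright in the long tray. Next is the square fitting in the middle well.

Request:
carry_out(increments=[[255,[24,12,0],0],[255,[40,21,0],0],[255,[44,23,0],0],[255,[44,23,0],0],[255,[44,23,0],0],[255,[44,23,0],0],[255,[40,21,0],0],[255,[24,12,0],0]])

```text
time: 29.25
tool_pos: [0.5767, -0.0126, 0.3135]
ee_rot: [-3.136, -0.001, 1.497]
wrist_force: [0.8, -0.3, -1.9]
width: 0.0239
finger_force: 30.0
```

Request:
carry_out(increments=[[255,[10,5,-2],0],[255,[0,0,0],0],[255,[0,0,0],0]])

```text
time: 29.55
tool_pos: [0.5815, -0.0073, 0.3185]
ee_rot: [-3.14, 0.001, 1.493]
wrist_force: [0.7, 0.3, -1.8]
width: 0.0239
finger_force: 30.0
```

```bash
python3 chk.py -14 0 64
```

```text
axes now [  1.6   1.9 126.1]
axes after twist [  1.6   1.9 126.1]
twist -0.0 pos [ 0.5815 -0.0073  0.3185] rot [-3.1395e+00  9.0000e-04  1.4928e+00] t 29.55 w 0.0239 F [ 0.7  0.3 -1.8]
```

Request:
carry_out(increments=[[255,[1,1,20],0],[255,[0,0,35],0],[255,[0,0,35],0],[255,[0,0,25],0],[255,[0,0,11],0],[255,[0,0,0],0],[255,[0,0,0],0]])

```text
time: 30.25
tool_pos: [0.5837, -0.0063, 0.1952]
ee_rot: [3.139, 0.0, 1.493]
wrist_force: [-0.2, -0.4, -1.0]
width: 0.0236
finger_force: 30.0
```

```bash
python3 chk.py 15 0 63.5
```

```text
axes now [ 0.4 28.8  3.3]
axes after twist [ 0.4 28.8  3.3]
twist -0.01 pos [ 0.5837 -0.0063  0.1952] rot [3.1391e+00 3.0000e-04 1.4926e+00] t 30.25 w 0.0236 F [-0.2 -0.4 -1. ]
```

Request:
carry_out(increments=[[255,[0,0,3],0],[255,[0,8,0],0],[255,[0,11,0],0],[255,[0,7,0],0],[255,[0,4,0],0],[255,[0,0,0],0],[255,[0,0,-4],0],[255,[0,0,-8],0]])

```text
time: 31.05
tool_pos: [0.6124, -0.0076, 0.2019]
ee_rot: [-3.139, 0.0, 1.494]
wrist_force: [-0.2, -0.7, -2.9]
width: 0.0238
finger_force: 30.0
```

Request:
carry_out(increments=[[255,[0,0,-20],0],[255,[0,0,-35],0],[255,[0,0,-38],0],[255,[0,0,-36],0],[255,[0,0,-16],0],[255,[0,0,-6],0],[255,[0,0,0],0]])

```text
time: 31.75
tool_pos: [0.6132, -0.0077, 0.3546]
ee_rot: [3.14, 0.0, 1.494]
wrist_force: [0.2, -0.1, -1.9]
width: 0.0237
finger_force: 30.0
```

```bash
python3 tray.py t5; python3 f.py .48 .30 .351 1.46
```

```text
long start (array([ 0.499, -0.31 , -0.013]), array([0.108, 0.22 ]), 2671)
long now (array([ 0.5  , -0.31 , -0.013]), array([0.108, 0.222]), 2679)
sq start (array([ 0.446,  0.308, -0.128]), array([0.158, 0.168]), 3009)
sq now (array([ 0.446,  0.308, -0.123]), array([0.158, 0.169]), 2976)
axes now [ 296.5 -156.1    1.9]
axes after twist [ 291.1 -166.1    1.9]
twist 1.94 pos [ 0.6129 -0.0076  0.3529] rot [-3.1407e+00  1.0000e-04  1.4939e+00] t 31.8 w 0.0238 F [-0.6 -0.3 -3.4]
```

Request:
carry_out(increments=[[255,[12,-6,0],0],[255,[24,-13,0],0],[255,[34,-18,0],0],[255,[36,-19,0],0],[255,[36,-19,0],0],[255,[36,-19,0],0],[255,[36,-19,0],0],[255,[34,-18,0],0]])

```text
time: 32.6
tool_pos: [0.4994, 0.2517, 0.3518]
ee_rot: [-3.138, 0.001, 1.495]
wrist_force: [0.8, 0.4, -2.7]
width: 0.0238
finger_force: 30.0
```

Request:
carry_out(increments=[[255,[26,-14,0],0],[255,[15,-8,0],0],[255,[8,-4,0],0],[255,[0,0,0],0],[255,[0,0,0],0]])

```text
time: 33.1
tool_pos: [0.4793, 0.3, 0.3528]
ee_rot: [-3.141, 0.001, 1.493]
wrist_force: [-0.6, 0.2, -3.0]
width: 0.024
finger_force: 30.0
```

```bash
python3 f.py .482 .30 .191; python3 - <<'E'
from h import *
import pickle
im,c=snap('wrist','w8.png'); pickle.dump(c,open('w8.pkl','wb'))
E
```

```text
axes now [  0.2   2.7 161.8]
axes after twist [  0.2   2.7 161.8]
twist -0.0 pos [0.4793 0.3    0.3528] rot [-3.1407e+00  1.3000e-03  1.4934e+00] t 33.1 w 0.024 F [-0.6  0.2 -3. ]
```

Request:
carry_out(increments=[[255,[0,3,20],0],[255,[0,0,40],0],[255,[0,0,40],0],[255,[0,0,35],0],[255,[0,0,14],0],[255,[0,0,5],0],[255,[0,0,5],0],[255,[0,0,5],0]])

```text
time: 33.95
tool_pos: [0.4837, 0.3007, 0.1917]
ee_rot: [3.138, -0.002, 1.493]
wrist_force: [-0.3, 0.4, -3.2]
width: 0.024
finger_force: 30.0
```

```bash
python3 f.py .482 .30 .1865
```

```text
axes now [-0.8 -1.7  5.2]
axes after twist [-0.8 -1.7  5.2]
twist -0.0 pos [0.4837 0.3007 0.1917] rot [ 3.1376e+00 -2.3000e-03  1.4934e+00] t 33.95 w 0.024 F [-0.3  0.4 -3.2]
```

Request:
carry_out(increments=[[255,[0,0,3],0],[255,[0,0,2],0],[255,[0,0,0],0]])

```text
time: 34.25
tool_pos: [0.4826, 0.3004, 0.1851]
ee_rot: [3.141, -0.0, 1.494]
wrist_force: [0.0, -0.9, -0.8]
width: 0.0238
finger_force: 30.0
```

```bash
python3 f.py .482 .30 .1865
```

```text
axes now [-0.5 -0.6 -1.4]
axes after twist [-0.5 -0.6 -1.4]
twist -0.0 pos [0.4826 0.3004 0.1851] rot [ 3.1407e+00 -4.0000e-04  1.4939e+00] t 34.25 w 0.0238 F [ 0.  -0.9 -0.8]
```

Request:
carry_out(increments=[[255,[0,-5,-1],0],[255,[0,-14,0],0],[255,[0,-16,0],0],[255,[0,-11,0],0],[255,[0,0,0],0],[255,[0,0,-25],0],[255,[0,0,-45],0],[255,[0,0,-40],0]])

```text
time: 35.05
tool_pos: [0.4364, 0.3037, 0.2967]
ee_rot: [-3.142, 0.0, 1.494]
wrist_force: [0.3, -0.0, -1.6]
width: 0.0244
finger_force: 30.0
```

Request:
carry_out(increments=[[255,[0,0,-20],0],[255,[0,0,-4],0],[255,[0,0,0],0]])

```text
time: 35.35
tool_pos: [0.4368, 0.3039, 0.3196]
ee_rot: [3.141, -0.0, 1.494]
wrist_force: [-0.5, -0.3, -2.0]
width: 0.0239
finger_force: 30.0
```

```bash
python3 chk.py -16 -116 192; python3 -c "
from h import *
im,c=snap('wrist','w9.png')"
```

```text
axes now [-413.6  168.1   -0.8]
axes after twist [-413.4  168.4   -0.8]
twist 0.05 pos [0.4368 0.3039 0.3196] rot [ 3.1406e+00 -4.0000e-04  1.4937e+00] t 35.35 w 0.0239 F [-0.5 -0.3 -2. ]
```

Request:
carry_out(increments=[[255,[-25,10,0],0],[255,[-44,18,0],0],[255,[-45,18,0],0],[255,[-45,18,0],0],[255,[-45,18,0],0],[255,[-45,18,0],0],[255,[-45,18,0],0],[255,[-45,18,0],0]])

```text
time: 36.2
tool_pos: [0.5456, -0.0465, 0.3167]
ee_rot: [-3.137, -0.001, 1.494]
wrist_force: [0.1, 1.4, -1.7]
width: 0.0238
finger_force: 30.0
```

Request:
carry_out(increments=[[255,[-42,18,0],0],[255,[-22,10,0],0],[255,[-10,4,0],0],[255,[0,0,0],0],[255,[0,0,0],0]])

```text
time: 36.7
tool_pos: [0.5719, -0.1197, 0.3186]
ee_rot: [-3.14, -0.001, 1.495]
wrist_force: [0.1, 0.4, -1.2]
width: 0.0241
finger_force: 30.0
```

```bash
python3 chk.py -16 -116 192 w10
```

```text
axes now [-1.6  0.7 -1.8]
axes after twist [-1.6  0.8 -1.8]
twist 0.12 pos [ 0.5719 -0.1197  0.3186] rot [-3.1398e+00 -1.1000e-03  1.4949e+00] t 36.7 w 0.0241 F [ 0.1  0.4 -1.2]
```

View pics/w10b.png

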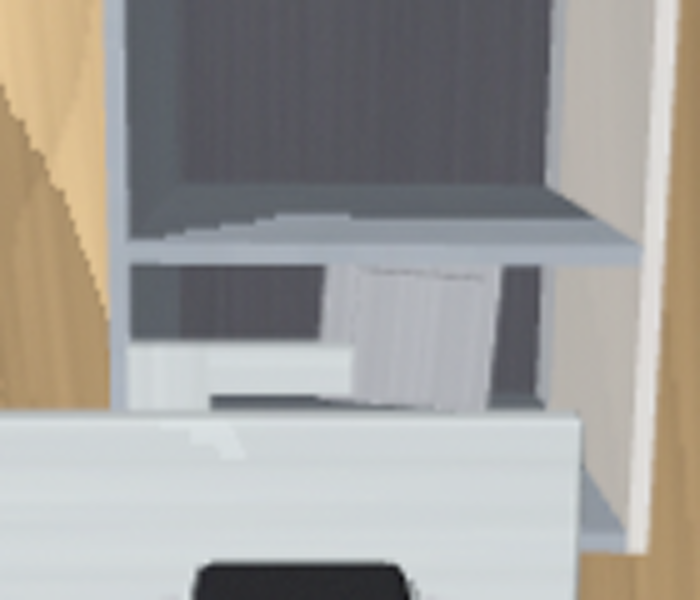

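The last crop shows the square flange's left edge at about x=358 and the fork tine tip at (352,343). I'll check the clearance numerically.

```bash
python3 - <<'E'
from h import *
import pickle
c=pickle.load(open('w10.pkl','rb'));P=lambda u,v:(u/5+200-.4,v/5+100-.4)
M=Rn.from_euler('z',.078).as_matrix()
f=lambda uv,z:(M@(ray(c,P(*uv),z)-[.5975,-.007,0]))[:2].round(4)
print('flange',[f(p,.074) for p in((365,270),(483,277),(353,395))],'bodyR',f((496,335),.052),'bodyL',f((321,335),.052),'tip',f((352,343),.19),'bar',f((129,343),.19),'wall',f((128,260),.15))
E
```

```text
flange [array([-0.002 , -0.0994]), array([ 0.0263, -0.101 ]), array([-0.0046, -0.1299])] bodyR [ 0.0323 -0.1189] bodyL [-0.0122 -0.119 ] tip [-0.0083 -0.0966] bar [-0.0469 -0.0967] wall [-0.0509 -0.0874]
```

Request:
carry_out(increments=[[255,[-1,0,20],0],[255,[0,0,35],0],[255,[0,0,35],0],[255,[0,0,25],0],[255,[0,0,12],0],[255,[0,0,0],0],[255,[0,0,0],0]])

```text
time: 37.45
tool_pos: [0.5728, -0.1213, 0.1942]
ee_rot: [3.139, 0.001, 1.495]
wrist_force: [0.3, 0.5, -0.6]
width: 0.0234
finger_force: 30.0
```

```bash
python3 chk.py 13 -115 63.5
```

```text
axes now [ 0.9 28.7  2.3]
axes after twist [ 0.9 28.7  2.3]
twist 0.12 pos [ 0.5728 -0.1213  0.1942] rot [3.1391e+00 6.0000e-04 1.4949e+00] t 37.45 w 0.0234 F [ 0.3  0.5 -0.6]
```

Request:
carry_out(increments=[[255,[0,0,2],0],[255,[0,8,0],0],[255,[0,10,0],0],[255,[0,7,0],0],[255,[0,4,0],0],[255,[0,0,0],0],[255,[0,0,-4],0],[255,[0,0,-8],0]])

```text
time: 38.25
tool_pos: [0.6004, -0.124, 0.2018]
ee_rot: [-3.139, -0.0, 1.494]
wrist_force: [0.0, 0.3, -2.0]
width: 0.0239
finger_force: 30.0
```

Request:
carry_out(increments=[[255,[0,0,-20],0],[255,[0,0,-35],0],[255,[0,0,-38],0],[255,[0,0,-36],0],[255,[0,0,-16],0],[255,[0,0,-6],0],[255,[0,0,0],0]])

```text
time: 38.95
tool_pos: [0.6012, -0.1242, 0.3544]
ee_rot: [3.14, 0.0, 1.494]
wrist_force: [0.1, -0.1, -2.2]
width: 0.0239
finger_force: 30.0
```

```bash
python3 tray.py t6; python3 f.py .4105 .308 .351; python3 tray.py t7|tail -2
```

```text
long start (array([ 0.499, -0.31 , -0.013]), array([0.108, 0.22 ]), 2671)
long now (array([ 0.499, -0.31 , -0.013]), array([0.108, 0.22 ]), 2672)
sq start (array([ 0.446,  0.308, -0.128]), array([0.158, 0.168]), 3009)
sq now (array([ 0.46,  0.28, -0.13]), array([0.159, 0.167]), 2999)
axes now [ 416.1 -223.1    1.8]
axes after twist [ 416.1 -223.1    1.8]
twist -0.0 pos [ 0.6009 -0.1241  0.3528] rot [-3.1405e+00 -1.0000e-04  1.4937e+00] t 39.0 w 0.0238 F [-0.4  0.4 -3.9]
sq start (array([ 0.446,  0.308, -0.128]), array([0.158, 0.168]), 3009)
sq now (array([ 0.46,  0.28, -0.13]), array([0.159, 0.167]), 2996)
```

The square tray has been knocked by (+14,-28) mm. My picture views are used up, so I'll locate the fitting in it numerically.

```bash
python3 - <<'E'
from h import *
import pickle
c=pickle.load(open('top0.pkl','rb')); im=cv2.imread('pics/t7.png'); g=cv2.cvtColor(im,cv2.COLOR_BGR2GRAY)
u=proj(c,np.array([.46,.276,.005])).astype(int); print(u)
w=g[u[1]-30:u[1]+30:2,u[0]-30:u[0]+30:2]
for r in w: print(' '.join('%3d'%v for v in r))
E
```

```text
[137 212]
136 134 135 128 125 129 125 121 107  95  94  95  95  97 100 102 106 105 112 118 126 126 130 133 136 136 138 138 137 136
135 135 134 121 101 107 104 103  98  98  96  93  92  93  91  91  90  92  91  90  90  91  94  96 101 109 115 117 117 117
135 134 133 106  64  77  87  88  91  99 113 108 105 106 106 101 100  99  92  93  95  92  91  91  92  92  90  90  90  89
134 133 131  94  63  77  79  79  79  93 111 110 111 109 108 106 106 106  99  96  91  81  81  83  87  88  93  96  95  94
130 131 126  82  64  77  80  80  80 107 113 120 123 119 119 114  99  90  84  80  78  76  74  76  78  84 100 104 105  84
136 135 124  76  66  79  80  79  81 108 114 151 168 166 167 159 133 122 117  93  86  81  81  81  79  78  81  87 106  73
141 141 119  69  71  79  79  78  83 109 117 159 172 172 173 171 149 123 121 101  93  81  80  81  81  82  81  83 101  68
137 141 115  63  73  80  79  79  99 114 118 166 174 173 173 173 151 123 118  99  93  81  80  81  81  79  80  88  93  68
137 138 105  63  77  79  80  81 108 114 121 167 174 174 175 174 145 125 118  98  93  82  81  81  82  81  80  96  90  75
140 134  8
[... 1809 characters left out ...]
  82  87 100 101 105 108 113 114 115 115 116 115 115 115 116 116 115 116 116 117 108  67  89  93  92
 64  73  78  79  79  80  79  80  79  81  83  89  95  99 103 103 108 111 114 112 115 116 116 116 117  99  68  91  95  94
105  97  92  87  80  77  78  77  77  77  78  79  79  79  80  80  84  86  87  88  96 101 103 104 117  92  75  97  99  98
137 132 130 129 124 118 113 111  98  92  89  83  79  77  78  78  78  78  80  81  80  81  81  81 101  83  81 103 101 100
143 143 142 142 141 140 138 139 134 130 130 127 118 113 109 100  96  91  84  80  78  79  80  80  98  77  83 100 104 112
142 142 143 142 142 143 142 142 142 142 141 139 138 138 138 133 132 131 128 122 118 113 102  97 100  80 100 115 138 142
```

```bash
python3 - <<'E'
from h import *
import pickle
c=pickle.load(open('top0.pkl','rb')); print(ray(c,(136.5,199.5),.047))
for n in ('t5','t7'):
  g=cv2.cvtColor(cv2.imread(f'pics/{n}.png'),cv2.COLOR_BGR2GRAY)
E
python3 f.py .4235 .280 .351
```

```text
[0.49475481 0.26897031 0.047     ]
axes now [ 389.2 -207.8    0.8]
axes after twist [ 389.2 -207.8    0.8]
twist -0.0 pos [ 0.6007 -0.124   0.3518] rot [-3.1387e+00 -5.0000e-04  1.4938e+00] t 39.05 w 0.024 F [ 0.3 -0.1 -3.2]
```

Request:
carry_out(increments=[[255,[12,-6,0],0],[255,[24,-13,0],0],[255,[34,-18,0],0],[255,[38,-20,0],0],[255,[38,-20,0],0],[255,[38,-20,0],0],[255,[38,-20,0],0],[255,[38,-20,0],0]])

```text
time: 39.85
tool_pos: [0.4824, 0.1476, 0.3522]
ee_rot: [-3.139, 0.0, 1.494]
wrist_force: [0.0, 0.6, -2.9]
width: 0.0239
finger_force: 30.0
```

Request:
carry_out(increments=[[255,[38,-20,0],0],[255,[34,-19,0],0],[255,[28,-15,0],0],[255,[18,-10,0],0],[255,[11,-6,0],0],[255,[0,0,0],0],[255,[0,0,0],0]])

```text
time: 40.55
tool_pos: [0.4246, 0.2791, 0.353]
ee_rot: [-3.141, 0.001, 1.494]
wrist_force: [0.9, -0.3, -2.1]
width: 0.0238
finger_force: 30.0
```

```bash
python3 f.py .4235 .280 .191
```

```text
axes now [  0.8  -1.1 162. ]
axes after twist [  0.8  -1.1 162. ]
twist -0.0 pos [0.4246 0.2791 0.353 ] rot [-3.1411e+00  1.3000e-03  1.4935e+00] t 40.55 w 0.0238 F [ 0.9 -0.3 -2.1]
```

Request:
carry_out(increments=[[255,[1,-1,20],0],[255,[0,0,40],0],[255,[0,0,40],0],[255,[0,0,35],0],[255,[0,0,14],0],[255,[0,0,5],0],[255,[0,0,5],0],[255,[0,0,5],0]])

```text
time: 41.35
tool_pos: [0.4251, 0.2811, 0.1916]
ee_rot: [3.138, -0.002, 1.493]
wrist_force: [0.0, 0.4, -3.1]
width: 0.0236
finger_force: 30.0
```

Request:
carry_out(increments=[[255,[0,0,2],0],[255,[0,0,2],0],[255,[0,0,0],0]])

```text
time: 41.65
tool_pos: [0.424, 0.281, 0.1862]
ee_rot: [3.14, -0.001, 1.494]
wrist_force: [-0.4, 0.5, -1.3]
width: 0.024
finger_force: 30.0
```

```bash
python3 f.py .4235 .280 .1865
```

```text
axes now [-1.  -0.5 -0.3]
axes after twist [-1.  -0.5 -0.3]
twist -0.0 pos [0.424  0.281  0.1862] rot [ 3.1404e+00 -7.0000e-04  1.4940e+00] t 41.65 w 0.024 F [-0.4  0.5 -1.3]
```

Request:
carry_out(increments=[[255,[0,-5,0],0],[255,[0,-11,0],0],[255,[0,-11,0],0],[255,[0,-5,0],0],[255,[0,0,0],0],[255,[0,0,-20],0],[255,[0,0,-35],0],[255,[0,0,-35],0]])

```text
time: 42.45
tool_pos: [0.3915, 0.2829, 0.2758]
ee_rot: [-3.14, 0.001, 1.494]
wrist_force: [0.8, -0.0, -1.5]
width: 0.0236
finger_force: 30.0
```

Request:
carry_out(increments=[[255,[0,0,-30],0],[255,[0,0,-14],0],[255,[0,0,0],0]])

```text
time: 42.75
tool_pos: [0.3928, 0.2837, 0.3226]
ee_rot: [3.136, -0.003, 1.494]
wrist_force: [-0.5, 0.3, -2.1]
width: 0.0238
finger_force: 30.0
```

```bash
python3 - <<'E'
from h import *
import tray
to(.446,-.0714,.19,1.7696)
im,c=snap('wrist','w11.png')
g=cv2.cvtColor(im,cv2.COLOR_BGR2GRAY)
for z,xy in((.047,(.495,.269)),(.047,(.424,.281))): print(proj(c,np.array([*xy,z])))
# compare what is seen around each fitting: bright blob stats
m=(g>135).astype(np.uint8); p=[proj(c,np.array([*q,.03])) for q in((.53,.35),(.55,.22),(.39,.34))];print(p)
E
```

```text
axes now [-349.9   80.3  132.6]
axes after twist [-358.6  -18.   132.6]
twist -15.8 pos [0.3928 0.2837 0.3226] rot [ 3.1362 -0.0033  1.4938] t 42.75 w 0.0238 F [-0.5  0.3 -2.1]
[337.93199038 167.46398764]
[282.86908765 162.5450059 ]
[array([360.64423448, 101.33656982]), array([375.8303901 , 197.27747193]), array([253.160298  , 117.77018976])]
```

Request:
carry_out(increments=[[255,[-24,5,0],0],[255,[-42,10,0],0],[255,[-44,10,0],0],[255,[-44,10,0],0],[255,[-44,10,0],0],[255,[-44,10,0],0],[255,[-44,10,0],0],[255,[-40,9,0],0]])

```text
time: 43.6
tool_pos: [0.4399, -0.0495, 0.3174]
ee_rot: [-3.139, -0.0, 1.493]
wrist_force: [0.5, 0.2, -1.5]
width: 0.0238
finger_force: 30.0
```

Request:
carry_out(increments=[[255,[-24,6,0],0],[255,[0,0,0],-8],[255,[0,0,0],-7.8],[255,[0,0,0],0],[255,[0,0,0],0]])

```text
time: 44.1
tool_pos: [0.4443, -0.0718, 0.3181]
ee_rot: [-3.14, -0.001, 1.767]
wrist_force: [-0.0, 0.6, -1.2]
width: 0.0238
finger_force: 30.0
```

```bash
python3 f.py .446 -.0714 .1863 1.7696; python3 tray.py t8; python3 - <<'E'
from h import *
import pickle
c=pickle.load(open('top0.pkl','rb')); g=cv2.cvtColor(cv2.imread('pics/t8.png'),cv2.COLOR_BGR2GRAY)
u=proj(c,np.array([.46,.276,.005])).astype(int)
for r in g[u[1]-28:u[1]+30:2,u[0]-26:u[0]+26:2]: print(' '.join('%3d'%v for v in r))
E
```

```text
axes now [1.000e-01 1.700e+00 1.318e+02]
axes after twist [1.000e-01 1.700e+00 1.318e+02]
twist -0.16 pos [ 0.4443 -0.0718  0.3181] rot [-3.1396e+00 -9.0000e-04  1.7668e+00] t 44.1 w 0.0238 F [-0.   0.6 -1.2]
long start (array([ 0.499, -0.31 , -0.013]), array([0.108, 0.22 ]), 2671)
long now (array([ 0.499, -0.308, -0.005]), array([0.108, 0.22 ]), 2661)
sq start (array([ 0.446,  0.308, -0.128]), array([0.158, 0.168]), 3009)
sq now (array([ 0.46,  0.28, -0.13]), array([0.159, 0.167]), 2993)
132 118  98 104 102 100  96  97  94  91  90  90  89  90  88  89  88  88  89  88  91  94  99 107 112 115
131 103  61  76  83  85  89  97 109 105 104 103 102  98  97  96  91  92  92  89  89  89  90  88  88  88
127  91  62  75  77  77  76  90 108 107 107 106 105 103 103 103  96  93  89  80  79  80  84  86  92  94
123  80  64  75  78  77  79 104 110 117 120 117 116 111  97  87  83  78  77  75  71  74  75  82  96 102
121  73  65  76  77  77  79 106 113 148 164 163 163 155 130 119 115  92  83  79  79  78  77  76  79  84
116  66  68  77  77  77  80 106 114 155 169 169 169 168 146 119 118  98  90  80  78  7
[... 1709 characters left out ...]
 171 170 169 169 156 166 159 109  94  81  78  77  81  89 107 111 112  68  84
 78  78  76  80  85 100 139 149 159 165 167 162 171 160 100  92  81  88  96 101 111 113 114 105  65  86
 76  77  77  78  77  77  78  82  97 107 125 138 149 134  95  95  97 108 112 113 114 114 113  96  66  89
 89  86  77  75  75  75  75  76  76  76  78  78  86  86  80  83  85  86  93  99 100 101 114  90  73  96
127 127 123 115 110 107  97  91  87  80  76  75  76  75  75  76  77  78  78  79  79  80  97  81  78  99
139 139 138 136 136 136 131 127 127 125 116 110 107  98  92  88  83  77  76  77  77  76  96  75  82  98
140 139 139 139 139 139 138 139 137 136 136 135 135 130 130 128 124 119 115 110  98  94  98  78  95 113
```

Both squares stand upright in the square tray. Now I'll hang the picker back.

Request:
carry_out(increments=[[255,[0,1,25],0],[255,[0,0,40],0],[255,[0,0,36],0],[255,[0,0,22],0],[255,[0,0,8],0],[255,[0,0,0],0],[255,[0,0,0],0]])

```text
time: 44.85
tool_pos: [0.4464, -0.0718, 0.1899]
ee_rot: [3.139, 0.001, 1.769]
wrist_force: [0.6, 0.4, -0.4]
width: 0.0238
finger_force: 30.0
```

```bash
python3 f.py .430 .0084 .1863 1.7696
```

```text
axes now [81.9 -0.3  3.6]
axes after twist [81.9 -0.2  3.6]
twist -0.02 pos [ 0.4464 -0.0718  0.1899] rot [3.1395e+00 1.2000e-03 1.7693e+00] t 44.85 w 0.0238 F [ 0.6  0.4 -0.4]
```

Request:
carry_out(increments=[[255,[8,0,1],0],[255,[18,0,1],0],[255,[22,0,0],0],[255,[20,0,0],0],[255,[10,0,0],0],[255,[4,0,0],0],[255,[0,0,0],0],[255,[0,0,0],0]])

```text
time: 45.65
tool_pos: [0.4297, 0.0082, 0.1867]
ee_rot: [3.141, 0.001, 1.769]
wrist_force: [-0.2, 0.4, -1.1]
width: 0.0238
finger_force: 30.0
```

```bash
python3 f.py .430 .0084 .1784 1.7696
```

```text
axes now [0.2 0.3 8.3]
axes after twist [0.2 0.3 8.3]
twist -0.03 pos [0.4297 0.0082 0.1867] rot [3.1412e+00 7.0000e-04 1.7691e+00] t 45.65 w 0.0238 F [-0.2  0.4 -1.1]
```

Request:
carry_out(increments=[[255,[0,0,4],0],[255,[0,0,3],0],[255,[0,0,1],0],[255,[0,0,0],0],[255,[0,0,0],0]])

```text
time: 46.15
tool_pos: [0.4295, 0.0084, 0.1784]
ee_rot: [-3.142, 0.0, 1.769]
wrist_force: [-0.5, -1.1, -0.1]
width: 0.0241
finger_force: 30.0
```

```bash
python3 f.py .430 .0084 .1784 1.7696
```

```text
axes now [-0.1  0.5  0. ]
axes after twist [-0.1  0.5  0. ]
twist -0.02 pos [0.4295 0.0084 0.1784] rot [-3.1415e+00  4.0000e-04  1.7692e+00] t 46.15 w 0.0241 F [-0.5 -1.1 -0.1]
```

Request:
carry_out(increments=[[0,[0,0,0],0],[0,[0,0,0],0],[0,[0,0,0],0],[0,[0,0,0],0],[0,[0,0,0],0],[0,[0,0,0],0],[0,[0,0,0],0],[0,[0,0,0],0]])

```text
time: 46.95
tool_pos: [0.4294, 0.0086, 0.1785]
ee_rot: [-3.142, 0.0, 1.77]
wrist_force: [-0.1, -0.6, 0.0]
width: 0.0846
finger_force: 0.0
```

Request:
carry_out(increments=[[0,[0,0,0],0],[0,[0,0,-10],0],[0,[0,0,-25],0],[0,[0,0,-40],0],[0,[0,0,-40],0],[0,[0,0,-40],0],[0,[0,0,0],0],[0,[0,0,0],0]])

```text
time: 47.75
tool_pos: [0.4299, 0.0086, 0.3349]
ee_rot: [3.139, 0.001, 1.77]
wrist_force: [0.3, -0.5, -0.5]
width: 0.0941
finger_force: 0.0
```

```bash
python3 - <<'E'
from h import *
import pickle
to(.43,.0084,.32)
im,c=snap('wrist','w12.png')
# compare with w3 (before the grasp): edge correspondences in the picker region via ECC after warping by collar plane
c0=pickle.load(open('w3.pkl','rb')); im0=cv2.imread('pics/w3.png')
S=np.array([(.36,-.04),(.48,-.04),(.48,.06),(.36,.06)])
def warp(im,c):
    q=proj(c,np.array([[*s,.156] for s in S])).astype(np.float32)
    return cv2.cvtColor(cv2.warpPerspective(im,cv2.getPerspectiveTransform(q,np.float32([(0,0),(240,0),(240,200),(0,200)])),(240,200)),cv2.COLOR_BGR2GRAY)
a,b=warp(im0,c0),warp(im,c)
print(cv2.findTransformECC(a,b,np.eye(2,3,dtype=np.float32),cv2.MOTION_EUCLIDEAN)) # 2 px per mm
E
python3 tray.py t9
```

```text
axes now [-0.2  0.1 14.9]
axes after twist [-0.2  0.1 14.9]
twist -0.0 pos [0.4299 0.0086 0.3349] rot [3.1387e+00 1.0000e-03 1.7696e+00] t 47.75 w 0.0941 F [ 0.3 -0.5 -0.5]
(0.971637197144889, array([[ 0.99933535, -0.03645412,  7.466233  ],
       [ 0.03645412,  0.99933535, -2.8491986 ]], dtype=float32))
long start (array([ 0.499, -0.31 , -0.013]), array([0.108, 0.22 ]), 2671)
long now (array([ 0.499, -0.31 , -0.013]), array([0.108, 0.22 ]), 2674)
sq start (array([ 0.446,  0.308, -0.128]), array([0.158, 0.168]), 3009)
sq now (array([ 0.464,  0.312, -0.081]), array([0.104, 0.159]), 1779)
```

```bash
python3 -c "
from bench import robot
print(robot.close_job())"
```

```text
the job is handed in; nothing more can be done
None
```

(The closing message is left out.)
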